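# Load a heatsink batch onto the preheating plate

### The job

Slide the pan by its handle, never lifting it off the hotplate, from the rings to the centre of the square, and there put every finned heatsink from the carton into it; the plain spacers and bars stay in the carton. Then slide the loaded pan back so that it stands centred on the rings, and close the carton: fold the narrow flap down flat first, then the wide flap flat over it. Leave the other things on the bench alone.

Things in the scene. Friction and masses are not known exactly. Their poses are not given: they have to be found in the camera images.
- pan: an open round steel pan, outer radius 78 mm, 45 mm high, wall 3 mm, floor 4 mm thick, about 0.5 kg; origin at the centre of its underside, z up. A straight black bar handle (14 mm wide, 12 mm high) sticks out level along the pan's own -x, from 76 to 166 mm from the pan's axis, its mid-height 36 mm above the underside; at the start it points roughly towards the robot
- pan_grip (a point): a point in the middle of the handle, 115 mm from the pan's axis, 36 mm above the pan's underside (same axes as the pan): a good place to pinch it from above
- plate: a fixed two-place hotplate (cold), white with a black top, 230 mm (x) by 450 mm (y), flat top 30 mm above the table; origin at the centre of its underside
- mark_rings: the warming place: three flat white concentric rings painted on the hotplate (outer diameter 172 mm); origin at their centre on the hotplate's top. It may be the left or the right place
- mark_square: the loading place: a flat white 180 mm square outline with a small cross at its centre, painted on the hotplate; origin at its centre on the hotplate's top, 200 mm from the rings' centre
- carton: a fixed open cardboard box, outside 270 mm (x) by 220 mm (y) by 55 mm high, wall and floor 4 mm; origin at the centre of its underside, z up. Two flaps are hinged along its long sides and stand open, leaning outwards; the parts lie in it in two rows at about y = -45 and +45 mm, 60 mm apart along x
- flap_small (a joint): the narrow flap, 270 x 80 x 4 mm, hinged along the carton's -y rim: 0 when folded flat shut over the box, about 1.6 upright, up to 2.2 leaning outwards; its stiff crease (0.04 N m) holds it wherever it is left
- flap_small_hinge (a point): the middle of the narrow flap's crease, 55 mm above the table (underside of the flap); the point turns with the flap, its x along the crease
- flap_small_edge (a point): the middle of the narrow flap's free edge, 80 mm from the crease
- flap_wide (a joint): the wide flap, 270 x 150 x 4 mm, hinged along the carton's +y rim: 0 when folded flat shut (it then overlaps the narrow one by 10 mm, lying on top), up to 2.2 leaning outwards; equally stiff crease
- flap_wide_hinge (a point): the middle of the wide flap's crease, 60 mm above the table (underside of the flap); the point turns with the flap, its x along the crease
- flap_wide_edge (a point): the middle of the wide flap's free edge, 150 mm from the crease
- heatsink1: a finned aluminium heatsink: 32 x 32 mm square, 22 mm tall, four upright fins along its x; origin at the centre of its underside, z up. There are 2 to 4 heatsinks in a run, the others are absent (None from the start). At the start each present one lies flat in the carton, in any of its places
- heatsink2: a finned aluminium heatsink: 32 x 32 mm square, 22 mm tall, four upright fins along its x; origin at the centre of its underside, z up. There are 2 to 4 heatsinks in a run, the others are absent (None from the start). At the start each present one lies flat in the carton, in any of its places
- heatsink3: a finned aluminium heatsink: 32 x 32 mm square, 22 mm tall, four upright fins along its x; origin at the centre of its underside, z up. There are 2 to 4 heatsinks in a run, the others are absent (None from the start). At the start each present one lies flat in the carton, in any of its places
- heatsink4: a finned aluminium heatsink: 32 x 32 mm square, 22 mm tall, four upright fins along its x; origin at the centre of its underside, z up. There are 2 to 4 heatsinks in a run, the others are absent (None from the start). At the start each present one lies flat in the carton, in any of its places
- spacer1: a plain round aluminium spacer, 26 mm diameter, 20 mm tall, standing in the carton; stays there; origin at the centre of its underside
- spacer2: a plain round aluminium spacer, 26 mm diameter, 20 mm tall, standing in the carton; stays there; origin at the centre of its underside
- bar1: a plain aluminium bar 34 x 14 x 14 mm, without fins, lying in the carton along its own x; stays there; origin at the centre of its underside
- bar2: a plain aluminium bar 34 x 14 x 14 mm, without fins, lying in the carton along its own x; stays there; origin at the centre of its underside
- screwdriver: a screwdriver lying on the bench, near the robot on its right; bystander, leave alone; origin at its underside (screwdriver: its middle)
- flux_jar: a small jar, 48 mm diameter, 50 mm tall, beyond the carton; bystander, leave alone; origin at its underside (screwdriver: its middle)
- solder_spool: a spool, 54 mm diameter, 40 mm tall, beyond the hotplate; bystander, leave alone; origin at its underside (screwdriver: its middle)
- tip_tin: a flat tin, 70 x 50 x 20 mm, near the robot on its left; bystander, leave alone; origin at its underside (screwdriver: its middle)
There are look-alikes about, which are no part of the job. Leave any turquoise or yellow look-alike of the heatsink4 alone.

How it is judged (in metres and radians):
On the way, in this order (a step that is already met when the one before it is completed fails the run):
1. the pan stands on the square (horizontal distance between pan and mark_square below 0.02 m and angle between pan's own z axis and vertical below 0.06 rad and z of pan in the frame of plate below 0.036 m and linear speed of pan below 0.02 m/s), for 0.3 s.
2. all heatsinks lie in the pan while it stands on the square (horizontal distance between pan and mark_square below 0.02 m and angle between pan's own z axis and vertical below 0.06 rad and z of pan in the frame of plate below 0.036 m and horizontal distance between each of heatsink1, heatsink2, heatsink3, heatsink4 and pan below 0.068 m and z of heatsink1 in the frame of pan between -0.002 and 0.05 m and linear speed of each of heatsink1, heatsink2, heatsink3, heatsink4 below 0.03 m/s and z of heatsink2 in the frame of pan between -0.002 and 0.05 m and z of heatsink3 in the frame of pan between -0.002 and 0.05 m and z of heatsink4 in the frame of pan between -0.002 and 0.05 m), for 0.3 s.
3. the narrow flap is folded down while the wide flap is still open (value of joint flap_small below 0.15 rad and value of joint flap_wide above 0.5 rad), for 0.2 s.
4. the wide flap is folded down over it (value of joint each of flap_small, flap_wide below 0.15 rad), for 0.2 s.
At the end, for the whole second after the job is handed in: The pan stands flat and at rest on the hotplate, its centre within 20 mm of the rings' centre, with every heatsink lying inside it below the rim; the plain spacers and bars are in the carton; both flaps are flat shut (within 0.15 rad) (all of step 4 and horizontal distance between pan and mark_rings below 0.02 m and angle between pan's own z axis and vertical below 0.06 rad and z of pan in the frame of plate below 0.036 m and linear speed of pan below 0.02 m/s and horizontal distance between each of heatsink1, heatsink2, heatsink3, heatsink4 and pan below 0.068 m and z of heatsink1 in the frame of pan between -0.002 and 0.05 m and linear speed of each of heatsink1, heatsink2, heatsink3, heatsink4 below 0.03 m/s and z of heatsink2 in the frame of pan between -0.002 and 0.05 m and z of heatsink3 in the frame of pan between -0.002 and 0.05 m and z of heatsink4 in the frame of pan between -0.002 and 0.05 m and x of spacer1 in the frame of carton between -0.133 and 0.133 m and y of spacer1 in the frame of carton between -0.108 and 0.108 m and z of each of spacer1, spacer2, bar1, bar2 in the frame of carton below 0.06 m and x of spacer2 in the frame of carton between -0.133 and 0.133 m and y of spacer2 in the frame of carton between -0.108 and 0.108 m and x of bar1 in the frame of carton between -0.133 and 0.133 m and y of bar1 in the frame of carton between -0.108 and 0.108 m and x of bar2 in the frame of carton between -0.133 and 0.133 m and y of bar2 in the frame of carton between -0.108 and 0.108 m); the robot touches nothing.
It fails at once if the pan is lifted more than 15 mm off the hotplate (z of pan in the frame of plate above 0.045 m).
It fails at once if the pan is tipped (angle between pan's own z axis and vertical above 0.3 rad).
It fails at once if a bystander is moved by more than 30 mm (distance of any of screwdriver, flux_jar, solder_spool, tip_tin from where it was at the start of the episode above 0.03 m).
Of heatsink1, heatsink2, heatsink3, heatsink4 only 2 to 4 are there at a start; the rules pass over those that are not, and their reading is None.
At some moment in a run one of pan may be knocked a few centimetres aside while the robot is not near it.
Once in a run the grip may slacken for a moment while it holds something.
It also fails if it takes over 210 s, if anything falls off the work surface, if the arm or the gripper's body presses on something with over 40 N, if the wrist force passes 120 N, or if a joint passes its speed limit or range.

### The arm

A 7-joint arm with a two-finger parallel gripper is mounted at the origin on the work surface. World frame = base frame: x ahead of the robot, y to its left, z up, the work surface at z = 0. Lengths are in mm, angles in degrees, forces in N, time in s.
With the tool pointing down it reaches from about 425 to 875 mm from the base axis. Payload 8.4 kg.
Tool frame: the origin (TCP) lies between the finger pads; the fingertips stand bot.tip_reach ahead of it and the grasp point (between the pads) lies 6 mm ahead of it (bot.tip_reach is the distance from the TCP to the fingertips, in mm); z points along the fingers, y is the direction in which the jaws open and shut (so a half turn about z gives the same grasp; the last joint's range is limited). The gripper opens to 87 mm and grips with 3 to 60 N. Pads are 19 mm wide; open, the fingers measure 117 mm over their backs; the gripper's body (75 mm by 190 mm) begins 51 mm behind the grasp point.
Start: joints at [58.43, 19.091, 2.286, 83.961, -0.768, 76.965, -3.352], TCP at [283.755, -584.763, 247.546] pointing down, gripper open.
Joint ranges: [-147.57, 147.57], [-21.85, 119.76], [-74.77, 79.35], [14.55, 137.4], [-85.83, 265.84], [4.83, 119.75], [-152.11, 152.11]. Speed limits (degrees/s): [127.2, 127.2, 159.86, 159.86, 180, 180, 180].

### API

Orientations are given as [roll, pitch, yaw] about the fixed x, y, z axes, in that order (R = Rz(yaw) Ry(pitch) Rx(roll)).
In Python, from bench import bot gives the robot as it stands. The module is installed in compiled form; this text tells all that it offers.
- The arm moves only by the shell command python3 -m handwheel 'ROWS' [FORCE]. ROWS is JSON, one flat list of numbers, 7 for each row, row after row: the opening, from 0 (shut) to 1 (fully open), then the shift along the tool's x, y, z in cm, then the turn, a rotation vector about the tool's x, y, z in rad. In form: [claw, tx, ty, tz, ax, ay, az, claw, tx, ty, tz, ax, ay, az, ...]. A call has 1 to 12 rows; each row shifts and turns the commanded pose from where the row before left it, along the tool's axes as they then stand; what a row does not reach is not made up. A row lasts 1/10 s, in which the tool goes at most 50 mm and 8.59 degrees, less where a joint would pass 70% of its speed; a pose out of reach is approached as far as the arm can. A call is refused whole if a number of a shift passes 5 or a number of a turn 0.15, either way. A call with a gripper value outside its range is refused whole. The fingers move at their own pace and stop on an object; FORCE is the grip in N (left out, the last holds). Time passes only in rows, so rows that do not move let the fingers close. It gives the time, the measured TCP pose, the force and the opening at its end, in the units of the state.
- bot.sense(): the state, without advancing time (a new reading comes with each control period).
- bot.capture(name): name is "scene" or "side" or "wrist"; returns a dict with "pixels" (420x560x3 uint8, blue, green, red), "range_z" (420x560 float32, mm along the optical axis (not along the pixel's ray), 0 where there is no reading), "fx", "fy", "cx", "cy" (pixels), "extrinsics" (4x4, takes a point from world to camera coordinates). Camera axes: x right, y down, z forward; pixel columns grow to the right and rows downward; lengths in mm; the calibration is good to about 2 mm. The wrist camera is an equidistant fisheye: a pixel r from the principal point sees the ray r / f radians off the axis. A picture is of the moment at which its call begins.
- bot.job_done(): hands the job in, once; it reports no verdict.
The state is a dict: "clock": time; "joint_positions": joint angles; "joint_vel": joint speeds; "tau": joint torques, N m; "position": TCP position; "eef_rot": TCP orientation; "ft_force": force on the tool from outside, world axes, zero at the start; "torque": the same for the moment, N m; "gripper_width": opening from 0.0 (shut) to 1.0 (fully open).
Only numpy, scipy, OpenCV 4.12 (cv2) and the standard library are available. Lean on these libraries where they do the work, as an engineer would, in place of code of your own. Each camera call takes 0.05 s, during which the arm holds its last target.

## Working session

There is one attempt and no reset: what is moved stays moved. The work goes in short steps, Python scripts to look and compute and a shell command to move; the robot and the scene stay as the last step left them, time stands still between calls to the robot, and variables do not carry over. Pictures are saved under pics/ and viewed, and the job is handed in when it is done.

```bash
mkdir -p pics; python3 - <<'E'
from bench import bot
import cv2,numpy as np
s=bot.sense(); print({k:np.round(v,3).tolist() for k,v in s.items()}, bot.tip_reach)
for n in ["scene","side","wrist"]:
    c=bot.capture(n); cv2.imwrite(f"pics/{n}0.png",c["pixels"]); print(n,c["fx"],c["fy"],c["cx"],c["cy"],np.round(c["extrinsics"],3).tolist())
    np.savez(f"pics/{n}0.npz",**c)
E
```

```text
{'clock': 0.0, 'joint_positions': [58.43, 19.13, 2.285, 84.013, -0.766, 76.963, -3.351], 'joint_vel': [0.057, -0.07, -0.109, 0.062, -0.014, -0.007, 0.059], 'tau': [-0.002, -65.636, 1.334, -40.38, -0.06, 0.045, 0.0], 'position': [283.549, -584.416, 246.658], 'eef_rot': [-179.91, 0.008, 25.885], 'ft_force': [-0.147, 0.758, 0.374], 'torque': [-0.013, 0.007, -0.005], 'gripper_width': 1.003} 25.0
scene 461.8620522930784 461.8620522930784 280.2611346425447 209.1244051682027 [[0.894, 0.448, -0.017, -503.028], [0.3, -0.627, -0.719, -81.869], [-0.333, 0.638, -0.694, 1712.037], [0.0, 0.0, 0.0, 1.0]]
side 390.531402357942 390.531402357942 277.4475138692927 208.70277276507153 [[-0.999, -0.044, -0.009, 556.448], [-0.023, 0.659, -0.752, 68.506], [0.039, -0.751, -0.66, 1086.988], [0.0, 0.0, 0.0, 1.0]]
wrist 325.19226210127806 325.19226210127806 279.3093512800866 215.67997929163883 [[0.437, -0.9, -0.002, -649.014], [-0.872, -0.424, 0.245, -29.851], [-0.221, -0.105, -0.97, 389.308], [0.0, 0.0, 0.0, 1.0]]
```

View pics/scene0.png

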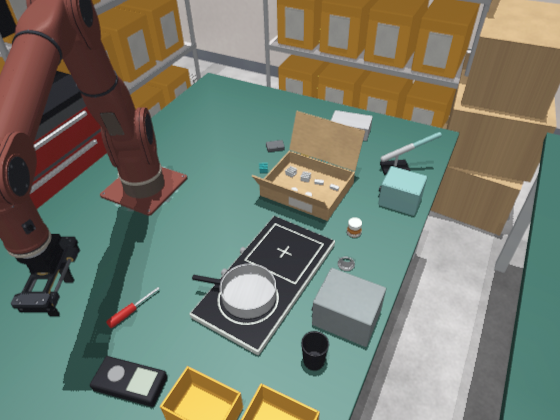

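View pics/side0.png

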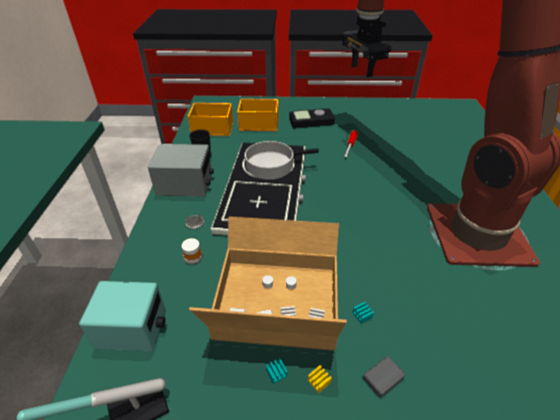

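View pics/wrist0.png

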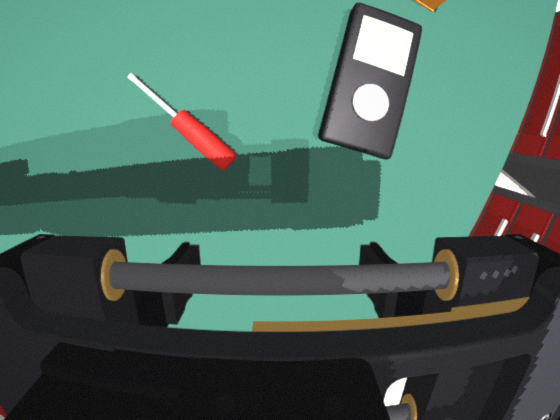

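The scene view shows the pan at about (248,290) on the rings, the square at (285,252) and the open carton at (310,180). The side view shows two round spacers at (268,281) and (291,282), with more parts partly hidden by the wide flap. Next I'll measure these.

```bash
cat > h.py <<'E'
import numpy as np,cv2
from bench import bot
def T(c): return np.asarray(c["extrinsics"],float)
def cloud(c):
    d=np.asarray(c["range_z"],float); h,w=d.shape
    u,v=np.meshgrid(np.arange(w),np.arange(h))
    P=np.stack([(u-c["cx"])/c["fx"]*d,(v-c["cy"])/c["fy"]*d,d],-1)
    E=T(c); W=(P-E[:3,3])@E[:3,:3]
    W[d<=0]=np.nan
    return W
def proj(c,p):
    E=T(c); q=E[:3,:3]@np.asarray(p,float)+E[:3,3]
    return c["fx"]*q[0]/q[2]+c["cx"],c["fy"]*q[1]/q[2]+c["cy"]
def ray(c,u,v,z,fish=False):
    E=T(c);R=E[:3,:3];o=-R.T@E[:3,3]
    x=(u-c["cx"]);y=(v-c["cy"])
    if fish:
        r=np.hypot(x,y);th=r/c["fx"];d=np.array([np.sin(th)*x/max(r,1e-9),np.sin(th)*y/max(r,1e-9),np.cos(th)])
    else: d=np.array([x/c["fx"],y/c["fy"],1.])
    d=R.T@d
    return o+d*(z-o[2])/d[2]
def circ(p):
    A=np.c_[2*p,np.ones(len(p))]; s=np.linalg.lstsq(A,(p**2).sum(1),rcond=None)[0]
    return s[0],s[1],np.sqrt(s[2]+s[0]**2+s[1]**2)
E
python3 - <<'E'
from h import *
for n in ["scene","side"]:
    c=dict(np.load(f"pics/{n}0.npz")); W=cloud(c); px=c["pixels"].astype(int)
    z=W[...,2]; x=W[...,0]; y=W[...,1]; reg=(x>350)&(x<900)&(y>-450)&(y<500)
    m=reg&(z>20)&(z<36)&(px.max(2)>170)&(px.max(2)-px.min(2)<30)
    l,cc,st,ce=cv2.connectedComponentsWithStats(m.astype(np.uint8))
    for i in range(1,l):
        if st[i,4]>30:
            q=W[cc==i]; print(n,'white',st[i],q.min(0).round(),q.max(0).round())
    m=reg&(px.max(2)<60)&(z>27)&(z<34)
    q=W[m]; print('black top',len(q),cv2.minAreaRect(q[:,:2].astype(np.float32)),np.median(q[:,2]))
    m=reg&(y<50)&(z>68)&(z<82)&(px.min(2)>90)
    q=W[m]; print('rim',len(q),circ(q[:,:2]),q.min(0).round(),q.max(0).round())
    m=reg&(y<50)&(z>60)&(z<82)&(px.max(2)<60)&(x<700)
    q=W[m]; print('handle',len(q),q.mean(0),cv2.minAreaRect(q[:,:2].astype(np.float32)) if len(q) else 0)
    k=4
    if n=="scene": crop=c["pixels"][100:230,240:380]
    else: crop=c["pixels"][210:350,185:350]
    cv2.imwrite(f"pics/{n}0c.png",cv2.resize(crop,None,fx=4,fy=4,interpolation=cv2.INTER_CUBIC))
E
```

```text
scene white [301 172  10   6  40] [506. 273.  21.] [536. 312.  33.]
scene white [245 223  36  42  89] [ 521. -167.   25.] [560.  18.  35.]
scene white [297 241  27  39  82] [ 686. -159.   23.] [714.   9.  36.]
scene white [190 241 145 111 416] [ 480. -413.   21.] [741.  32.  34.]
scene white [278 246  13  11  39] [ 594. -103.   26.] [639. -54.  35.]
scene white [270 271  28  13  50] [ 611. -180.   26.] [ 702. -164.   36.]
scene white [ 223  274   52   35 1145] [ 522. -322.   26.] [ 658. -195.   36.]
scene white [218 290  61  35 181] [ 518. -368.   24.] [ 687. -220.   36.]
black top 2690 ((683.3209838867188, -179.40171813964844), (435.5279846191406, 384.1404724121094), 88.27635955810547) 30.438850087528877
rim 302 (np.float64(598.6633214858128), np.float64(-271.1414283978143), np.float64(76.19759046822479)) [ 519. -351.   68.] [ 677. -191.   81.]
handle 100 [ 478.86156427 -301.66150228   70.57272566] ((478.7689514160156, -300.3228759765625), (79.91529083251953, 15.105642318725586), 13.026022911071777)
side white [249 152  41  15 357] [ 531. -342.   29.] [ 666. -254.   36.]
side white [222 182  14  38  54] [ 697. -176.   27.] [713.  -0.  34.]
side white [285 185   7  35  47] [ 522. -164.   28.] [536.  -6.  34.]
side white [211 227  17   4  33] [693.  30.  25.] [738.  39.  32.]
side white [263 276  10   8  66] [561. 190.  21.] [583. 213.  27.]
side white [286 277  10   8  67] [506. 192.  21.] [527. 215.  27.]
black top 2940 ((645.4232177734375, -32.315460205078125), (323.90582275390625, 747.9307861328125), 0.6135377287864685) 30.908445186946178
rim 225 (np.float64(596.0611001090997), np.float64(-269.4712293617427), np.float64(76.50855692453133)) [ 482. -349.   68.] [ 674. -191.   78.]
handle 106 [ 477.72125553 -293.21400387   69.29857947] ((476.6508483886719, -296.4482421875), (80.4156494140625, 20.628751754760742), 9.04943561553955)
```

```bash
ls pics
```

```text
scene0.npz
scene0.png
scene0c.png
side0.npz
side0.png
side0c.png
wrist0.npz
wrist0.png
```

View pics/scene0c.png

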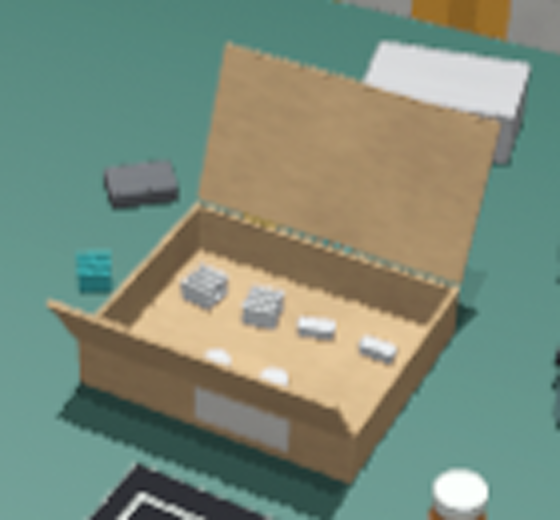

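View pics/side0c.png

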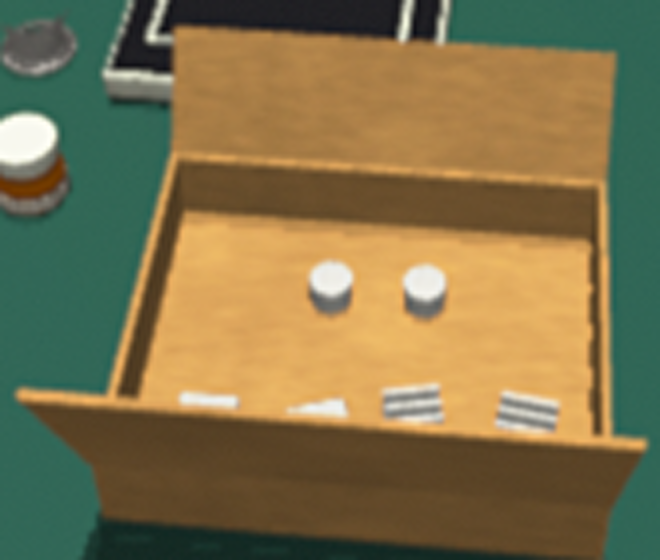

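There are two finned heatsinks, both in the far row: crop pixels (205,287) and (263,306) in the scene view. The two bars are in the same row and the two spacers in the near row. Now the marks and parts in detail.

```bash
python3 - <<'E'
from h import *
for n in ["scene","side"]:
    c=dict(np.load(f"pics/{n}0.npz")); W=cloud(c); px=c["pixels"].astype(int)
    g=px.max(2)
    # cast rays of all white pixels onto z=30
    us=np.array([[u,v] for v in range(150,360) for u in range(180,350) if g[v,u]>130 and np.ptp(px[v,u])<35])
    Q=np.array([ray(c,u,v,30.)[:2] for u,v in us])
    # cross
    m=(abs(Q[:,0]-617)<32)&(abs(Q[:,1]+80)<32); q=Q[m]; print(n,'cross',len(q),(q.min(0)+q.max(0))/2,q.mean(0))
    # plate white border: find edges via points
    m=(Q[:,0]>490)&(Q[:,0]<750)&(Q[:,1]>-200)&(Q[:,1]<20); q=Q[m]
    for nm,k in [('xlo',(q[:,0]>515)&(q[:,0]<545)&(abs(q[:,1]+80)<70)),('xhi',(q[:,0]>690)&(q[:,0]<718)&(abs(q[:,1]+80)<70))]:
        p=q[k]; print(nm,len(p),np.polyfit(p[:,1],p[:,0],1), np.polyval(np.polyfit(p[:,1],p[:,0],1),-80))
    for nm,k in [('ylo',(q[:,1]>-180)&(q[:,1]<-155)&(abs(q[:,0]-617)<70)),('yhi',(q[:,1]>-5)&(q[:,1]<20)&(abs(q[:,0]-617)<70))]:
        p=q[k]; 
        if len(p)>5: print(nm,len(p),np.polyfit(p[:,0],p[:,1],1), np.polyval(np.polyfit(p[:,0],p[:,1],1),617))
    # rim: top outer; use depth
    # carton
    z=W[...,2];x=W[...,0];y=W[...,1]
    b=(px[...,2]>px[...,0]+35)&(x>380)&(x<760)&(y>50)&(y<450)&(z>0)
    for lo,hi in [(2,10),(15,35),(46,58),(60,80),(80,100),(100,120),(120,150),(150,230)]:
        q=W[b&(z>lo)&(z<hi)]
        if len(q)>5: print(lo,hi,len(q),np.percentile(q,[1,99],axis=0)[:,:2].round().tolist())
E
```

```text
scene cross 59 [613.97268903 -79.76844134] [615.082537  -80.0552248]
xlo 77 [8.04495450e-02 5.34704463e+02] 528.2684990525659
xhi 84 [7.61939109e-02 7.11414990e+02] 705.3194772738522
ylo 111 [-8.69309557e-02 -1.14830679e+02] -168.46707890114533
yhi 79 [-0.07997782 58.54571596] 9.199400576963548
2 10 1126 [[416.0, 133.0], [663.0, 360.0]]
15 35 623 [[414.0, 127.0], [687.0, 362.0]]
46 58 387 [[411.0, 127.0], [687.0, 363.0]]
60 80 476 [[422.0, 116.0], [683.0, 376.0]]
80 100 508 [[421.0, 104.0], [683.0, 381.0]]
100 120 533 [[422.0, 92.0], [685.0, 390.0]]
120 150 703 [[422.0, 89.0], [686.0, 402.0]]
150 230 1047 [[424.0, 385.0], [687.0, 420.0]]
side cross 41 [617.92205227 -81.23422145] [617.43546545 -80.87283475]
xlo 80 [7.66384345e-02 5.35669714e+02] 529.5386390063637
xhi 75 [8.11253840e-02 7.12788254e+02] 706.2982230145731
ylo 24 [-7.53500625e-02 -1.24353806e+02] -170.84479429744908
2 10 4985 [[416.0, 138.0], [676.0, 435.0]]
15 35 1599 [[416.0, 126.0], [755.0, 446.0]]
46 58 1051 [[409.0, 130.0], [684.0, 364.0]]
60 80 1217 [[409.0, 117.0], [675.0, 374.0]]
80 100 1247 [[408.0, 105.0], [675.0, 382.0]]
100 120 1287 [[409.0, 94.0], [674.0, 389.0]]
120 150 752 [[411.0, 91.0], [684.0, 403.0]]
150 230 1256 [[424.0, 393.0], [687.0, 422.0]]
```

The square's centre is at about (617,-80), the plate's yaw is about -4.5°, so the rings are at about (601,-280). The pan is at about (597,-270) with its handle at yaw of roughly 13°. Moving to above the handle.

```bash
cat >> h.py <<'E'
from scipy.spatial.transform import Rotation as Ro
def plan(x,y,z,yaw):
    s=bot.sense(); R=Ro.from_euler('xyz',s["eef_rot"],degrees=True); G=Ro.from_euler('xyz',[180,0,yaw],degrees=True)
    t=(R.inv()*G).as_rotvec(); d=np.array([x,y,z])-s["position"]
    print("now",np.round(s["position"],1),np.round(s["eef_rot"],1),"turn rad",t.round(3),"then shift cm in target frame",(G.inv().apply(d)/10).round(2), "or in current frame",(R.inv().apply(d)/10).round(2))
E
python3 -c "
from h import *
plan(485.3,-295.8,150,12.9)"
```

```text
now [ 283.6 -584.5  246.9] [-179.9    0.    25.9] turn rad [-0.001  0.     0.227] then shift cm in target frame [ 26.1  -23.64   9.69] or in current frame [ 30.75 -17.16   9.71]
```

```bash
python3 -m handwheel '[1,0,0,0,0,0,0.113, 1,0,0,0,0,0,0.114, 1,2.6,-2.36,0,0,0,0, 1,2.6,-2.36,0.5,0,0,0, 1,2.6,-2.36,1,0,0,0, 1,2.6,-2.36,1,0,0,0, 1,2.6,-2.36,1,0,0,0, 1,2.6,-2.36,1,0,0,0, 1,2.6,-2.36,1,0,0,0, 1,2.6,-2.36,1,0,0,0, 1,2.6,-2.36,1,0,0,0, 1,2.6,-2.36,1,0,0,0]' 30
python3 - <<'E'
from h import *
c=bot.capture("wrist"); cv2.imwrite("pics/w1.png",c["pixels"]); np.savez("pics/w1.npz",**c)
plan(485.3,-295.8,72,12.9)
E
```

```text
clock: 1.35
position: [485.1, -295.4, 162.0]
eef_rot: [-180.0, 0.0, 12.9]
ft_force: [-0.0, 0.1, -0.1]
gripper_width: 1.002
now [ 488.4 -288.7  160.3] [-179.8   -0.    13.3] turn rad [-0.004 -0.001  0.006] then shift cm in target frame [-0.46  0.62  8.83] or in current frame [-0.47  0.65  8.83]
```

View pics/w1.png

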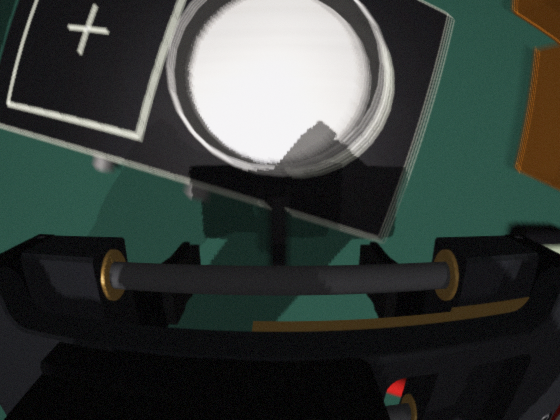

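The wrist view shows the handle centred between the fingers, at column 280 or so, and straight along the approach direction. I'll let the arm settle, then descend.

```bash
python3 -m handwheel '[1,0,0,0,0,0,0,1,0,0,0,0,0,0,1,0,0,0,0,0,0]'; python3 -c "
from h import *
plan(485.3,-295.8,72,12.9)"
```

```text
clock: 1.7
position: [483.9, -298.2, 162.8]
eef_rot: [180.0, 0.0, 12.8]
ft_force: [0.6, -0.6, 0.6]
gripper_width: 0.999
now [ 483.9 -298.2  162.8] [180.    0.   12.8] turn rad [ 0.001  0.    -0.002] then shift cm in target frame [ 0.19 -0.2   9.08] or in current frame [ 0.19 -0.21  9.08]
```

```bash
python3 -m handwheel '[0.6,0,0,1.5,0,0,0, 0.6,0,0,1.5,0,0,0, 0.6,0,0,1.5,0,0,0, 0.6,0,0,1.5,0,0,0, 0.6,0,0,1.2,0,0,0, 0.6,0,0,1,0,0,0, 0.6,0,0,0.8,0,0,0, 0.6,0,0,0,0,0,0, 0.6,0,0,0,0,0,0, 0.6,0,0,0,0,0,0]'; python3 - <<'E'
from h import *
plan(485.3,-295.8,72,12.9)
c=bot.capture("wrist"); cv2.imwrite("pics/w2.png",c["pixels"])
E
```

```text
clock: 2.7
position: [485.1, -297.0, 73.2]
eef_rot: [180.0, -0.0, 12.9]
ft_force: [1.1, -0.8, 0.1]
gripper_width: 0.596
now [ 485.1 -297.    73.2] [180.   -0.   12.9] turn rad [ 0.001 -0.001 -0.   ] then shift cm in target frame [ 0.05 -0.11  0.12] or in current frame [ 0.05 -0.11  0.12]
```

View pics/w2.png

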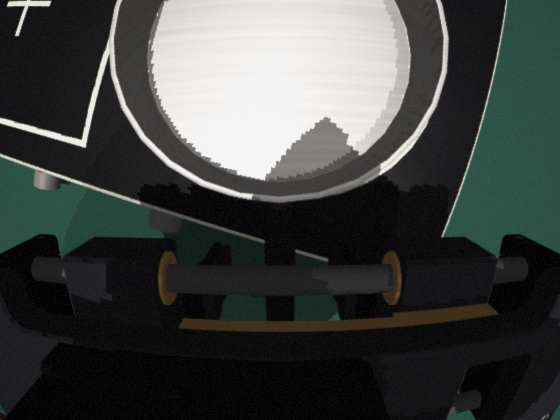

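The handle sits centred at column 280, between the fingers. Closing.

```bash
python3 -m handwheel '[0.6,0,0,0.1,0,0,0,0.2,0,0,0,0,0,0,0,0,0,0,0,0,0,0,0,0,0,0,0,0,0,0,0,0,0,0,0,0,0,0,0,0,0,0,0,0,0,0,0,0,0,0,0,0,0,0,0,0]' 40; python3 - <<'E'
from h import *
plan(485.3+19.6,-295.8+190,72,12.9)
E
```

```text
clock: 3.55
position: [484.6, -296.8, 71.6]
eef_rot: [180.0, -0.0, 12.9]
ft_force: [-0.4, -0.3, -0.3]
gripper_width: 0.155
now [ 484.6 -296.8   71.6] [180.   -0.   12.9] turn rad [ 0. -0. -0.] then shift cm in target frame [  6.24 -18.17  -0.04] or in current frame [  6.23 -18.17  -0.04]
```

```bash
python3 -m handwheel '[0,0.1,-0.3,0,0,0,0,0,0.2,-0.6,0,0,0,0,0,0.27,-0.81,0,0,0,0,0,0.27,-0.81,0,0,0,0,0,0.27,-0.81,0,0,0,0,0,0.27,-0.81,0,0,0,0,0,0.27,-0.81,0,0,0,0,0,0.27,-0.81,0,0,0,0,0,0.27,-0.81,0,0,0,0,0,0.27,-0.81,0,0,0,0,0,0.27,-0.81,0,0,0,0,0,0.27,-0.81,0,0,0,0]' 40; python3 -m handwheel '[0,0.27,-0.81,0,0,0,0,0,0.27,-0.81,0,0,0,0,0,0.27,-0.81,0,0,0,0,0,0.27,-0.81,0,0,0,0,0,0.27,-0.81,0,0,0,0,0,0.27,-0.81,0,0,0,0,0,0.27,-0.81,0,0,0,0,0,0.27,-0.81,0,0,0,0,0,0.27,-0.81,0,0,0,0,0,0.27,-0.81,0,0,0,0,0,0.25,-0.75,0,0,0,0,0,0.15,-0.45,0,0,0,0]'; python3 -m handwheel '[0,0,0,0,0,0,0,0,0,0,0,0,0,0,0,0,0,0,0,0,0]'
cat > look.py <<'E'
from h import *
import sys
tag=sys.argv[1]; yc=float(sys.argv[2]); xc=float(sys.argv[3])
for n in ["scene","side"]:
    c=bot.capture(n); W=cloud(c); px=c["pixels"].astype(int); cv2.imwrite(f"pics/{n}_{tag}.png",c["pixels"])
    z=W[...,2]; x=W[...,0]; y=W[...,1]
    m=(np.hypot(x-xc,y-yc)<130)&(x>xc-78)&(z>70)&(z<80)&(px.min(2)>90)
    q=W[m][:,:2]; a=circ(q)
    for _ in range(3):
        q=q[abs(np.hypot(q[:,0]-a[0],q[:,1]-a[1])-76.5)<5]; a=circ(q)
    print(n,len(q),np.round(a,1))
    m=(np.hypot(x-xc,y-yc)<190)&(x<xc-70)&(z>62)&(z<82)&(px.max(2)<70)
    q=W[m]
    if len(q)>20: r=q.mean(0); print(' handle',len(q),r.round(1),'yaw',np.degrees(np.arctan2(a[1]-r[1],a[0]-r[0])).round(1))
E
python3 look.py a -80 617
```

```text
clock: 4.75
position: [493.8, -201.6, 71.6]
eef_rot: [-180.0, 0.0, 12.9]
ft_force: [-0.2, -2.4, -0.8]
gripper_width: 0.16
clock: 5.95
position: [503.4, -103.7, 71.5]
eef_rot: [-180.0, -0.0, 12.9]
ft_force: [0.2, -3.1, -1.0]
gripper_width: 0.159
clock: 6.25
position: [503.6, -104.8, 71.6]
eef_rot: [-180.0, -0.0, 12.9]
ft_force: [2.0, -1.7, -1.6]
gripper_width: 0.164
scene 207 [618.7 -86.   76. ]
 handle 31 [ 528.9 -104.2   70.4] yaw 11.5
side 231 [616.8 -83.8  76.1]
 handle 32 [531.5 -96.2  70.1] yaw 8.3
```

```bash
sleep 1; ls pics
```

```text
scene0.npz
scene0.png
scene0c.png
scene_a.png
side0.npz
side0.png
side0c.png
side_a.png
w1.npz
w1.png
w2.png
wrist0.npz
wrist0.png
```

View pics/scene_a.png

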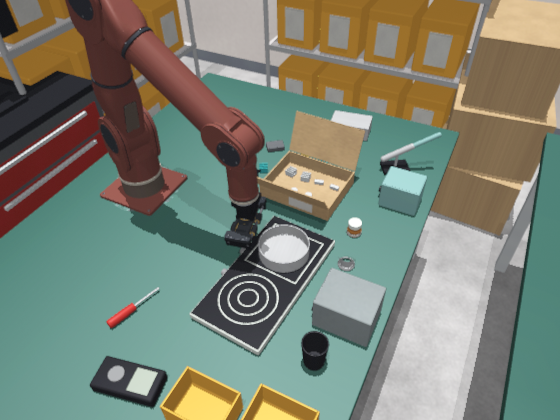

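The pan now stands on the square, about 5 mm short in y, and the rings are visible at (249,298). I'll nudge it, release, and measure the rings.

```bash
python3 -m handwheel '[0,0.05,-0.2,0,0,0,0,0,0.05,-0.2,0,0,0,0,0,0,0,0,0,0,0,0,0,0,0,0,0,0]'; python3 -m handwheel '[0.35,0,0,0,0,0,0,0.5,0,0,0,0,0,0,0.5,0,0,0,0,0,0,0.5,0,0,0,0,0,0,0.5,0,0,-1,0,0,0,0.5,0,0,-2,0,0,0,0.5,0,0,-3,0,0,0,0.5,0,0,-3,0,0,0,0.5,0,0,-4,0,0,0,0.5,0,0,-4,0,0,0,0.5,0,0,-3,0,0,0,0.5,0,0,0,0,0,0]'; python3 look.py b -80 617
python3 - <<'E'
from h import *
plan(500,220,290,0)
for n in ["scene","side"]:
    c=bot.capture(n); px=c["pixels"].astype(int); g=px.max(2)
    us=[(u,v) for v in range(140,360) for u in range(180,350) if g[v,u]>130 and np.ptp(px[v,u])<35]
    Q=np.array([ray(c,u,v,30.)[:2] for u,v in us]); r=np.hypot(Q[:,0]-601,Q[:,1]+280)
    q=Q[r<94]
    a=np.array([601.,-280.])
    for lo,hi in [(70,95),(76,92)]:
        r=np.hypot(*(Q-a).T); q=Q[(r>lo)&(r<hi)]; f=circ(q); a=np.array(f[:2]) 
    print(n,'ring',len(q),np.round(f,1))
    W=cloud(c); 
    q=Q[np.hypot(*(Q-a).T)<35]; print(' small ring',len(q),np.round(circ(q),1))
E
```

```text
clock: 6.75
position: [503.1, -100.7, 71.5]
eef_rot: [-180.0, 0.0, 12.9]
ft_force: [-1.2, -1.7, -1.2]
gripper_width: 0.156
clock: 7.95
position: [505.3, -100.7, 277.1]
eef_rot: [179.8, -0.4, 12.9]
ft_force: [0.7, -0.0, -0.4]
gripper_width: 0.502
scene 199 [618.3 -83.7  76.1]
 handle 122 [ 499.5 -103.7   70.8] yaw 9.6
side 219 [616.6 -81.1  76.2]
 handle 161 [497.2 -97.3  69.6] yaw 7.8
now [ 503.6 -100.6  272.6] [ 1.80e+02 -1.00e-01  1.29e+01] turn rad [ 0.001 -0.002  0.225] then shift cm in target frame [ -0.36 -32.06  -1.74] or in current frame [  6.8  -31.33  -1.76]
scene ring 384 [ 599.8 -279.4   84. ]
 small ring 130 [ 599.3 -278.7   28.3]
side ring 125 [ 600.6 -281.4   84. ]
 small ring 53 [ 600.7 -283.7   28.3]
```

Rings centre is about (600,-280), and the pan is within about 2 mm of the square's centre. Next I'll find the carton parts.

```bash
python3 - <<'E'
from h import *
for n in ["scene","side"]:
    c=bot.capture(n); W=cloud(c); px=c["pixels"].astype(int); z=W[...,2];x=W[...,0];y=W[...,1]
    m=(x>415)&(x<690)&(y>120)&(y<365)&(z>7)&(z<40)&(px.max(2)-px.min(2)<40)&(px.max(2)>60)
    l,cc,st,ce=cv2.connectedComponentsWithStats(m.astype(np.uint8))
    for i in range(1,l):
        if st[i,4]>15:
            q=W[cc==i]; print(n,st[i],q.min(0).round(),q.max(0).round(),cv2.minAreaRect(q[:,:2].astype(np.float32)))
    # carton floor rectangle + rim
    b=(px[...,2]>px[...,0]+35)&(z>49)&(z<60)&(x>400)&(x<700)&(y>110)&(y<375)
    print(cv2.minAreaRect(W[b][:,:2].astype(np.float32)))
    # rim sides along y: x edges
    for lo,hi in [(400,430),(665,700)]:
        q=W[b&(x>lo)&(x<hi)&(y>150)&(y<340)]
        if len(q)>5: print(' side',len(q),np.polyfit(q[:,1]-245,q[:,0],1),np.median(q[:,2]))
    # flap angles
    f=(px[...,2]>px[...,0]+25)&(x>430)&(x<670)&(z>65)
    for nm,k in [('small',f&(y<135)&(y>60)),('wide',f&(y>355)&(y<440))]:
        q=W[k]; 
        if len(q)>20:
            p=np.polyfit(q[:,2],q[:,1],1); print(nm,len(q),p, 'angle',np.pi/2+np.arctan(p[0])*(-1 if nm=='small' else 1),'zmax',q[:,2].max(),'y at z58',np.polyval(p,58))
E
```

```text
scene [285 166  12  11  89] [437. 276.   7.] [478. 336.  28.] ((457.9131774902344, 306.16070556640625), (40.08582305908203, 59.844512939453125), 2.918607234954834)
scene [300 172  11  10  85] [504. 270.   8.] [539. 334.  31.] ((519.0350341796875, 302.0413818359375), (33.715171813964844, 62.55758285522461), 6.225466728210449)
scene [314 180  10   5  38] [554. 279.   7.] [593. 298.  24.] ((573.36572265625, 288.1994934082031), (38.8993034362793, 19.659656524658203), 1.2368053197860718)
scene [330 184   9   7  38] [621. 274.   7.] [654. 297.  23.] ((636.7806396484375, 283.386962890625), (20.635456085205078, 35.13486099243164), 79.6741714477539)
scene [306 192   6   5  19] [554. 194.   7.] [585. 228.  30.] ((569.7846069335938, 211.0128631591797), (18.06157112121582, 37.0299072265625), 23.110769271850586)
scene [288 198  25  16 164] [523. 128.   8.] [619. 143.  40.] ((571.02587890625, 135.49827575683594), (11.730504035949707, 97.29412841796875), 85.45938873291016)
((548.08203125, 247.80313110351562), (237.59092712402344, 273.3612365722656), 87.1045913696289)
 side 57 [5.69731206e-02 4.1549
[... 1026 characters left out ...]
315246582031, 292.31573486328125), (22.365196228027344, 30.886789321899414), 83.73995971679688)
side [260 310  11   4  28] [561. 283.  16.] [584. 293.  21.] ((572.25, 288.5442810058594), (22.652446746826172, 10.762554168701172), 3.6572699546813965)
((547.1353759765625, 245.97695922851562), (230.75112915039062, 270.4680480957031), 86.94246673583984)
 side 133 [5.68786434e-02 4.14121111e+02] 55.29618698681034
 side 137 [5.46515506e-02 6.79623102e+02] 54.444709102426636
small 2626 [ -0.55910421 167.39716463] angle 2.080602454251685 zmax 126.4841226098546 y at z58 134.96912036839606
wide 2203 [  0.3899179  338.72997306] angle 1.9425811411197713 zmax 201.74475526721383 y at z58 361.34521149882744
```

```bash
python3 - <<'E'
from h import *
s=bot.sense(); print(np.round(s["joint_positions"],1))
c=bot.capture("wrist"); E=T(c); o=-E[:3,:3].T@E[:3,3]
R=Ro.from_euler('xyz',s["eef_rot"],degrees=True)
print(R.inv().apply(o-s["position"]), R.inv().apply(E[2,:3]))
plan(490,190,290,86.8); plan(490,380,290,-93.2)
E
```

```text
[ 20.4   3.3 -14.6 100.1   0.8  76.8 -71.5]
[  66.42041846   -0.19000351 -136.99038757] [-2.44547657e-01 -1.09429406e-04  9.69637268e-01]
now [ 502.9 -100.6  270.5] [-1.80e+02  1.00e-01  1.29e+01] turn rad [-2.00e-03  1.00e-03 -1.29e+00] then shift cm in target frame [28.94 -2.91 -1.95] or in current frame [  5.22 -28.62  -1.93]
now [ 502.9 -100.6  270.5] [-1.80e+02  1.00e-01  1.29e+01] turn rad [1.000e-03 2.000e-03 1.851e+00] then shift cm in target frame [-47.91   3.97  -1.95] or in current frame [  9.45 -47.14  -1.93]
```

```bash
python3 -m handwheel '[0.5,0,0,-0.5,0,0,-0.129,0.5,0,0,-0.5,0,0,-0.129,0.5,0,0,-0.5,0,0,-0.129,0.5,0,0,-0.5,0,0,-0.129,0.5,0,0,0,0,0,-0.129,0.5,0,0,0,0,0,-0.129,0.5,0,0,0,0,0,-0.129,0.5,0,0,0,0,0,-0.129,0.5,0,0,0,0,0,-0.129,0.5,0,0,0,0,0,-0.129]'; python3 -m handwheel '[0.5,2.9,-0.3,0,0,0,0,0.5,2.9,-0.3,0,0,0,0,0.5,2.9,-0.3,0,0,0,0,0.5,2.9,-0.3,0,0,0,0,0.5,2.9,-0.3,0,0,0,0,0.5,2.9,-0.3,0,0,0,0,0.5,2.9,-0.3,0,0,0,0,0.5,2.9,-0.3,0,0,0,0,0.5,2.9,-0.3,0,0,0,0,0.5,2.9,-0.3,0,0,0,0,0.5,0,0,0,0,0,0,0.5,0,0,0,0,0,0]';python3 -m handwheel '[0.5,0,0,0,0,0,0,0.5,0,0,0,0,0,0,0.5,0,0,0,0,0,0]'
python3 - <<'E'
from h import *
c=bot.capture("wrist"); cv2.imwrite("pics/w3.png",c["pixels"]); np.savez("pics/w3.npz",**c)
print(np.round(bot.sense()["joint_positions"],1))
E
```

```text
clock: 9.3
position: [503.1, -100.6, 290.8]
eef_rot: [-179.9, -0.0, 87.1]
ft_force: [0.4, -0.6, -0.6]
gripper_width: 0.497
clock: 10.5
position: [489.3, 190.8, 290.9]
eef_rot: [-179.9, 0.0, 86.9]
ft_force: [1.0, -0.8, 0.2]
gripper_width: 0.496
clock: 10.8
position: [489.9, 189.7, 291.5]
eef_rot: [180.0, 0.0, 86.7]
ft_force: [-1.2, 0.6, 0.7]
gripper_width: 0.498
[  4.1   5.5 -32.1  96.    3.   79.4 -31.7]
```

View pics/w3.png

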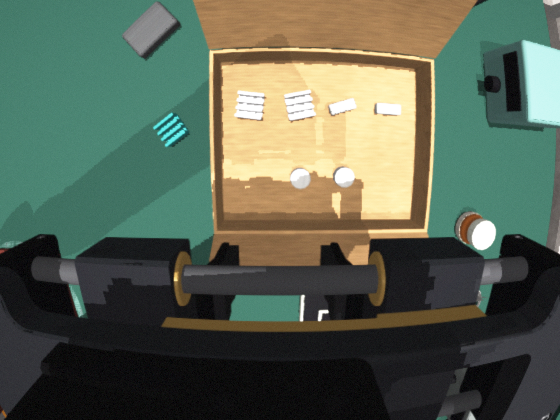

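The wrist view is clear: two four-finned heatsinks at (250,105) and (300,105), bars at (342,106) and (388,109), spacers at (300,179) and (344,177). Locating the heatsinks precisely.

```bash
python3 - <<'E'
from h import *
c=dict(np.load("pics/w3.npz")); px=c["pixels"].astype(int)
m=(px.min(2)>120)&(np.ptp(px,axis=2)<40); m[:70]=0;m[140:]=0;m[:,:225]=0;m[:,410:]=0
m2=cv2.morphologyEx(m.astype(np.uint8),cv2.MORPH_CLOSE,np.ones((5,5)))
l,cc,st,ce=cv2.connectedComponentsWithStats(m2)
for i in range(1,l):
    if st[i,4]<40: continue
    vu=np.argwhere((cc==i)&m); Q=np.array([ray(c,u,v,26.,True)[:2] for v,u in vu],np.float32)
    print(st[i],cv2.minAreaRect(Q))
    for z in (26,): pass
# raw depth check of fin
crop=c["pixels"][70:150,230:410]; cv2.imwrite("pics/w3c.png",cv2.resize(crop,None,fx=4,fy=4,interpolation=cv2.INTER_CUBIC))
E
```

```text
[234  91  30  29 730] ((459.0346984863281, 296.4988708496094), (33.97454071044922, 34.27587890625), 78.96879577636719)
[284  90  32  31 727] ((520.430419921875, 292.9980163574219), (33.47445297241211, 34.13813781738281), 8.02917194366455)
[329  98  28  17 294] ((573.3975219726562, 289.8996887207031), (34.431739807128906, 14.22754192352295), 16.089468002319336)
[375 103  26  12 278] ((632.9967651367188, 286.7045593261719), (34.122901916503906, 14.213513374328613), 0.6407425999641418)
```

View pics/w3c.png

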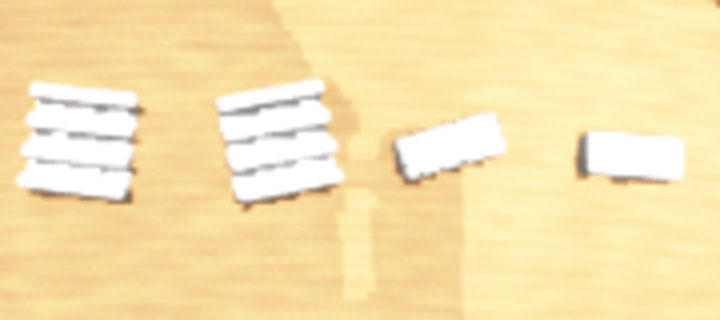

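```bash
python3 -c "
from h import *
plan(460,296.5,100,79)"
```

```text
now [489.8 189.9 291.6] [180.    0.   86.7] turn rad [0.    0.    0.135] then shift cm in target frame [ 9.9  -4.96 19.16] or in current frame [10.48 -3.59 19.16]
```

```bash
python3 -m handwheel '[0.44,0,0,0,0,0,0.135,0.44,2,-1,0,0,0,0,0.44,2,-1,0,0,0,0,0.44,2,-1,1,0,0,0,0.44,2,-1,2,0,0,0,0.44,1.9,-0.96,3,0,0,0,0.44,0,0,3,0,0,0,0.44,0,0,3,0,0,0,0.44,0,0,3,0,0,0,0.44,0,0,2.5,0,0,0,0.44,0,0,1.6,0,0,0,0.44,0,0,0,0,0,0]'; python3 -m handwheel '[0.44,0,0,0,0,0,0,0.44,0,0,0,0,0,0,0.44,0,0,0,0,0,0,0.44,0,0,0,0,0,0]'
python3 - <<'E'
from h import *
c=bot.capture("wrist"); cv2.imwrite("pics/w4.png",c["pixels"]); np.savez("pics/w4.npz",**c)
plan(460,296.5,33,79)
px=c["pixels"].astype(int)
E
```

```text
clock: 12.05
position: [458.9, 296.2, 98.7]
eef_rot: [-179.8, 0.1, 79.0]
ft_force: [-0.3, 0.1, 0.8]
gripper_width: 0.439
clock: 12.45
position: [460.2, 297.4, 101.4]
eef_rot: [179.9, -0.0, 79.0]
ft_force: [-0.5, 0.0, -0.4]
gripper_width: 0.435
now [460.1 297.4 101.2] [179.9  -0.   79. ] turn rad [ 0.001 -0.001  0.001] then shift cm in target frame [-0.09  0.01  6.82] or in current frame [-0.09  0.    6.82]
```

View pics/w4.png

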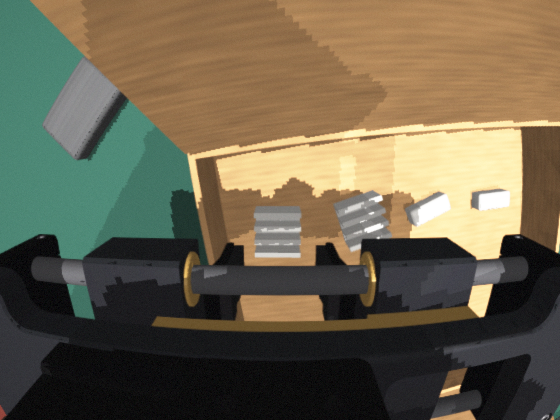

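The heatsink (columns 255 to 301) is centred between the fingers at column 279 or so and square to them. Descending and gripping.

```bash
python3 -m handwheel '[0.44,0,0,1,0,0,0,0.44,0,0,1.5,0,0,0,0.44,0,0,1.5,0,0,0,0.44,0,0,1.2,0,0,0,0.44,0,0,0.9,0,0,0,0.44,0,0,0.7,0,0,0,0.44,0,0,0,0,0,0,0.44,0,0,0,0,0,0,0.2,0,0,0,0,0,0,0.2,0,0,0,0,0,0,0.2,0,0,0,0,0,0,0.2,0,0,0,0,0,0]' 25; python3 -m handwheel '[0.2,0,0,0,0,0,0,0.2,0,0,0,0,0,0,0.2,0,0,-0.5,0,0,0,0.2,0,0,-1,0,0,0,0.2,0,0,-2,0,0,0,0.2,0,0,-3,0,0,0,0.2,0,0,-3,0,0,0,0.2,0,0,-3,0,0,0,0.2,0,0,-3,0,0,0,0.2,0,0,-3,0,0,0,0.2,0,0,-2,0,0,0,0.2,0,0,0,0,0,0]'
python3 - <<'E'
from h import *
c=bot.capture("wrist"); cv2.imwrite("pics/w5.png",c["pixels"])
E
```

```text
clock: 13.7
position: [460.1, 297.4, 33.1]
eef_rot: [180.0, -0.0, 79.1]
ft_force: [-0.3, 0.6, 5.3]
gripper_width: 0.367
clock: 14.9
position: [460.6, 298.2, 241.3]
eef_rot: [179.8, -0.2, 79.1]
ft_force: [-0.2, -0.2, -0.2]
gripper_width: 0.365
```

View pics/w5.png

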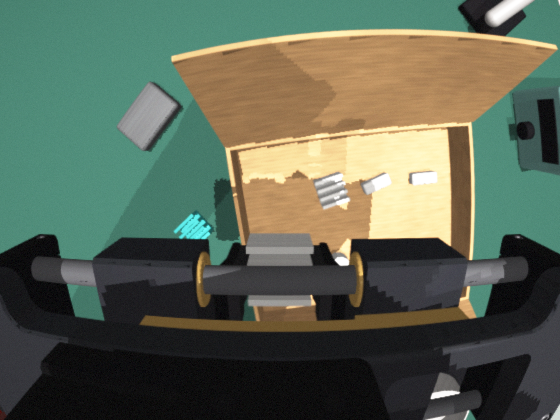

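Holding the heatsink. I'll check the pan position before placing.

```bash
python3 look.py c -82 617; python3 -c "
from h import *
plan(617,-54,130,79)"
```

```text
scene 210 [618.3 -83.5  76.1]
 handle 105 [ 498.9 -103.9   70.7] yaw 9.7
side 220 [616.7 -80.8  76.1]
 handle 99 [509.1 -94.6  69.7] yaw 7.3
now [459.4 296.9 237.1] [-180.     0.    79.1] turn rad [-0.001  0.001  0.001] then shift cm in target frame [-31.44  22.16  10.71] or in current frame [-31.45  22.14  10.72]
```

```bash
python3 -m handwheel '[0.2,-2.6,1.85,0,0,0,0,0.2,-2.6,1.85,0,0,0,0,0.2,-2.6,1.85,0,0,0,0,0.2,-2.6,1.85,0,0,0,0,0.2,-2.6,1.85,0,0,0,0,0.2,-2.6,1.85,0,0,0,0,0.2,-2.6,1.85,0,0,0,0,0.2,-2.6,1.85,0,0,0,0,0.2,-2.6,1.85,1,0,0,0,0.2,-2.6,1.85,2,0,0,0,0.2,-2.6,1.85,2,0,0,0,0.2,-2.6,1.85,2,0,0,0]';python3 -m handwheel '[0.2,0,0,2,0,0,0,0.2,0,0,1.7,0,0,0,0.2,0,0,0,0,0,0,0.2,0,0,0,0,0,0,0.2,0,0,0,0,0,0,0.2,0,0,0,0,0,0]'
python3 - <<'E'
from h import *
c=bot.capture("wrist"); cv2.imwrite("pics/w6.png",c["pixels"])
plan(617,-54,64.5,79)
E
```

```text
clock: 16.25
position: [618.1, -52.5, 165.4]
eef_rot: [-179.9, 0.0, 79.1]
ft_force: [1.2, -0.5, 0.6]
gripper_width: 0.365
clock: 16.85
position: [619.0, -51.0, 131.6]
eef_rot: [179.9, -0.0, 79.1]
ft_force: [0.2, 0.1, -0.0]
gripper_width: 0.365
now [618.9 -51.1 131.5] [179.9  -0.   79.1] turn rad [ 0.001 -0.     0.001] then shift cm in target frame [-0.32 -0.13  6.7 ] or in current frame [-0.32 -0.14  6.7 ]
```

View pics/w6.png

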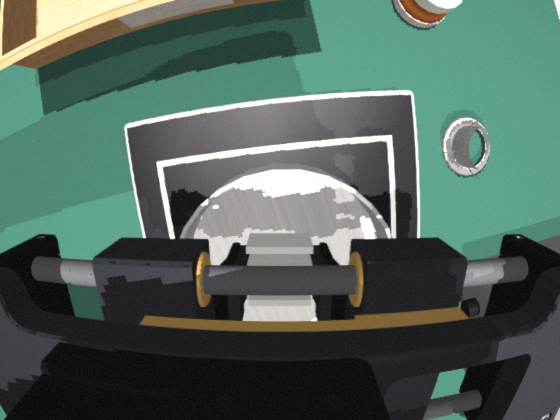

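The heatsink hangs over the pan interior, and the pan arc is centred at column 285. Lowering and releasing with a small opening.

```bash
python3 -m handwheel '[0.2,-0.3,-0.1,1,0,0,0,0.2,0,0,1.5,0,0,0,0.2,0,0,1.5,0,0,0,0.2,0,0,1.3,0,0,0,0.2,0,0,0.9,0,0,0,0.2,0,0,0.4,0,0,0,0.2,0,0,0.1,0,0,0,0.2,0,0,0,0,0,0,0.2,0,0,0,0,0,0]'; python3 -m handwheel '[0.42,0,0,0,0,0,0,0.44,0,0,0,0,0,0,0.46,0,0,0,0,0,0,0.46,0,0,0,0,0,0,0.46,0,0,-1,0,0,0,0.46,0,0,-2,0,0,0,0.46,0,0,-3,0,0,0,0.46,0,0,-4,0,0,0,0.46,0,0,-4,0,0,0,0.46,0,0,-4,0,0,0,0.46,0,0,0,0,0,0,0.46,0,0,0,0,0,0]'
python3 look.py d -82 617
python3 - <<'E'
from h import *
c=bot.capture("wrist"); cv2.imwrite("pics/w7.png",c["pixels"])
plan(510,200,290,98)
E
```

```text
clock: 17.8
position: [617.2, -54.0, 63.8]
eef_rot: [180.0, -0.0, 79.1]
ft_force: [-0.6, 0.8, 0.2]
gripper_width: 0.364
clock: 19.0
position: [617.4, -54.0, 245.3]
eef_rot: [179.8, -0.0, 79.1]
ft_force: [-0.4, -0.8, -1.0]
gripper_width: 0.46
scene 150 [584.2 -83.1  76.3]
 handle 95 [ 465.9 -101.9   70.9] yaw 9.0
side 151 [582.4 -80.6  76.2]
 handle 139 [466.2 -95.   69.9] yaw 7.0
now [616.3 -54.1 242.4] [-179.9    0.    79.1] turn rad [-0.002 -0.    -0.331] then shift cm in target frame [26.64 -6.99 -4.76] or in current frame [ 22.93 -15.27  -4.74]
```

View pics/w7.png

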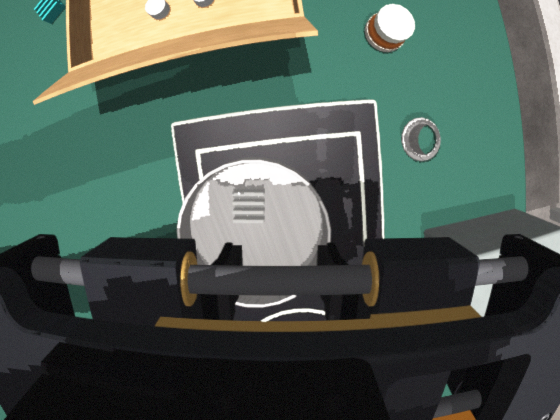

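View pics/side_d.png

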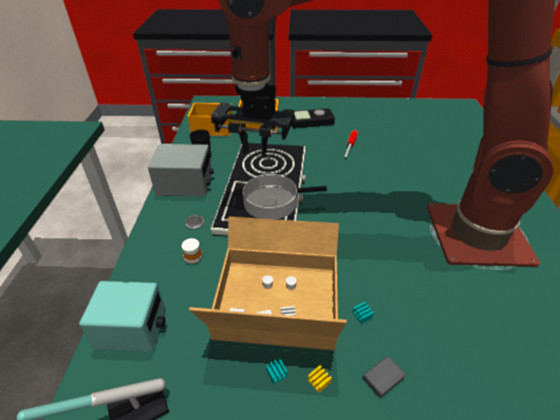

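The pan has been knocked about 34 mm towards the robot, to (583,-82), with the heatsink still inside. I'll slide it back onto the square before loading the second one.

```bash
python3 -m handwheel '[0.6,0,0,0,0,0,0.124,0.6,0,0,0,0,0,0.124,0.6,0,0,0,0,0,0.124,0.6,0,0,0,0,0,0.124,0.6,0,0,0,0,0,0.124,0.6,0,0,0,0,0,0.124,0.6,0,0,0,0,0,0.124,0.6,0,0,0,0,0,0.124,0.6,0,0,0,0,0,0.124,0.6,0,0,0,0,0,0.124]';python3 -c "
from h import *
plan(469.5,-98,150,8.1)"
```

```text
clock: 20.15
position: [616.3, -54.0, 242.1]
eef_rot: [-180.0, 0.1, 7.7]
ft_force: [-0.2, -0.4, 0.4]
gripper_width: 0.603
now [616.3 -54.  242.1] [-1.8e+02  1.0e-01  7.7e+00] turn rad [-0.001  0.002 -0.007] then shift cm in target frame [-15.16   2.28   9.21] or in current frame [-15.12   2.39   9.25]
```

```bash
python3 -m handwheel '[0.6,-2.5,0.38,0,0,0,0,0.6,-2.5,0.38,0,0,0,0,0.6,-2.5,0.38,1,0,0,0,0.6,-2.5,0.38,2,0,0,0,0.6,-2.5,0.38,2,0,0,0,0.6,-2.6,0.38,2,0,0,0,0.6,0,0,1.2,0,0,0,0.6,0,0,1,0,0,0,0.6,0,0,0,0,0,0,0.6,0,0,0,0,0,0,0.6,0,0,0,0,0,0,0.6,0,0,0,0,0,0]'
python3 - <<'E'
from h import *
c=bot.capture("wrist"); cv2.imwrite("pics/w8.png",c["pixels"])
plan(469.5,-98,72,8.1)
E
python3 look.py e -82 583
```

```text
clock: 21.35
position: [471.3, -97.5, 152.1]
eef_rot: [180.0, -0.1, 8.0]
ft_force: [-0.1, -0.2, -0.1]
gripper_width: 0.603
now [471.1 -97.5 152. ] [180.  -0.   8.] turn rad [ 0.    -0.001 -0.001] then shift cm in target frame [-0.17  0.03  8.  ] or in current frame [-0.17  0.02  8.  ]
scene 197 [584.4 -83.   76.2]
 handle 117 [ 464.3 -102.3   70.7] yaw 9.2
side 216 [582.4 -80.4  76.2]
 handle 160 [463.2 -95.6  69.9] yaw 7.2
```

View pics/w8.png

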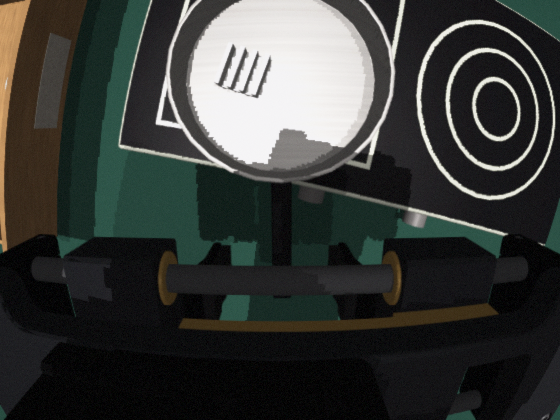

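The handle is centred at column 281 or so. Descend, grip, and slide +34 mm in x. In the tool frame at yaw 8° that is x +3.4, y +0.45, with a small +y correction.

```bash
python3 -m handwheel '[0.6,-0.1,0,1.5,0,0,0,0.6,0,0,2,0,0,0,0.6,0,0,2,0,0,0,0.6,0,0,1.5,0,0,0,0.6,0,0,1,0,0,0,0.6,0,0,0,0,0,0,0.6,0,0,0,0,0,0,0.2,0,0,0,0,0,0,0,0,0,0,0,0,0,0,0,0,0,0,0,0,0,0,0,0,0,0,0,0,0,0,0,0,0,0]' 40;python3 -m handwheel '[0,0,0,0,0,0,0,0,0,0,0,0,0,0,0,0.2,0.01,0,0,0,0,0,0.5,0.04,0,0,0,0,0,0.6,0.05,0,0,0,0,0,0.6,0.05,0,0,0,0,0,0.6,0.05,0,0,0,0,0,0.5,0.04,0,0,0,0,0,0.3,0.02,0,0,0,0,0,0.1,0,0,0,0,0,0,0,0,0,0,0,0,0,0,0,0,0,0,0]'
python3 look.py f -82 617; python3 look.py f2 -82 617
```

```text
clock: 22.7
position: [469.6, -97.8, 71.7]
eef_rot: [180.0, -0.0, 8.0]
ft_force: [0.4, -1.1, 0.6]
gripper_width: 0.23
clock: 23.9
position: [501.7, -96.1, 71.6]
eef_rot: [-180.0, 0.2, 8.0]
ft_force: [-10.6, -0.8, 12.7]
gripper_width: 0.155
scene 197 [616.3 -81.1  76. ]
 handle 37 [524.7 -96.7  70.6] yaw 9.6
side 226 [614.2 -78.1  76.2]
scene 203 [616.3 -80.9  76. ]
 handle 38 [524.1 -96.   69.5] yaw 9.3
side 214 [614.  -78.4  76.2]
```

```bash
python3 -m handwheel '[0.3,0,0,0,0,0,0,0.5,0,0,0,0,0,0,0.5,0,0,0,0,0,0,0.5,0,0,-1,0,0,0,0.5,0,0,-2,0,0,0,0.5,0,0,-3,0,0,0,0.5,0,0,-4,0,0,0,0.5,0,0,-4,0,0,0,0.5,0,0,-4,0,0,0,0.5,0,0,-3,0,0,0,0.5,0,0,0,0,0,0,0.5,0,0,0,0,0,0]'
python3 look.py g -82 617
python3 -c "
from h import *
plan(519.4,200,290,98)"
```

```text
clock: 25.3
position: [503.9, -95.5, 282.5]
eef_rot: [180.0, -0.1, 8.0]
ft_force: [-0.3, 0.3, -0.5]
gripper_width: 0.5
scene 203 [616.1 -80.8  76.1]
 handle 120 [497.5 -99.2  71. ] yaw 8.8
side 208 [614.  -78.4  76.3]
 handle 161 [494.7 -92.6  69.9] yaw 6.8
now [503.1 -95.5 280.7] [-1.8e+02  1.0e-01  8.0e+00] turn rad [-1.000e-03  1.000e-03 -1.571e+00] then shift cm in target frame [29.03  5.73 -0.93] or in current frame [  5.73 -29.03  -0.92]
```

View pics/scene_g.png

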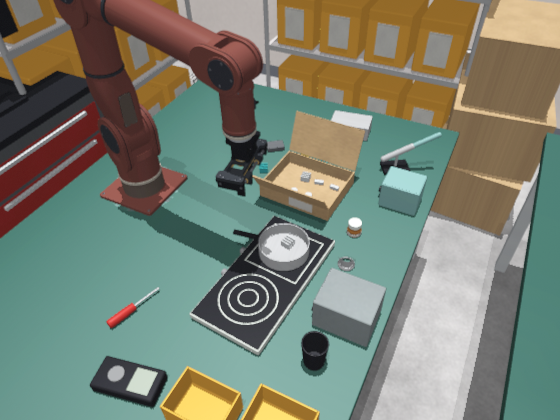

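The pan is back on the square at (615,-80), with the heatsink in it near pixel (287,243). Now the second heatsink.

```bash
python3 -m handwheel '[0.44,0,0,0,0,0,-0.131,0.44,0,0,0,0,0,-0.131,0.44,0,0,0,0,0,-0.131,0.44,0,0,0,0,0,-0.131,0.44,0,0,0,0,0,-0.131,0.44,0,0,0,0,0,-0.131,0.44,0,0,0,0,0,-0.131,0.44,0,0,0,0,0,-0.131,0.44,0,0,0,0,0,-0.131,0.44,0,0,0,0,0,-0.131,0.44,0,0,0,0,0,-0.131,0.44,0,0,0,0,0,-0.13]'; python3 -m handwheel '[0.44,2.6,0.52,0,0,0,0,0.44,2.6,0.52,0,0,0,0,0.44,2.6,0.52,0,0,0,0,0.44,2.6,0.52,0,0,0,0,0.44,2.6,0.52,0,0,0,0,0.44,2.6,0.52,0,0,0,0,0.44,2.6,0.52,0,0,0,0,0.44,2.6,0.52,0,0,0,0,0.44,2.6,0.52,0,0,0,0,0.44,2.6,0.52,0,0,0,0,0.44,2.6,0.52,0,0,0,0,0.44,0,0,0,0,0,0]'
python3 -m handwheel '[0.44,0,0,0,0,0,0,0.44,0,0,0,0,0,0]'
python3 - <<'E'
from h import *
plan(519.4,293,100,98)
c=bot.capture("wrist"); cv2.imwrite("pics/w9.png",c["pixels"]); px=c["pixels"].astype(int)
m=(px.min(2)>110)&(np.ptp(px,axis=2)<45); m[200:]=0;m[:,:180]=0;m[:,410:]=0
m2=cv2.morphologyEx(m.astype(np.uint8),cv2.MORPH_CLOSE,np.ones((5,5)))
l,cc,st,ce=cv2.connectedComponentsWithStats(m2)
for i in range(1,l):
    if st[i,4]<100: continue
    vu=np.argwhere((cc==i)&m); Q=np.array([ray(c,u,v,26.,True)[:2] for v,u in vu],np.float32)
    print(st[i],cv2.minAreaRect(Q))
E
```

```text
clock: 26.6
position: [503.0, -95.5, 280.1]
eef_rot: [-179.9, -0.1, 98.3]
ft_force: [-0.1, 0.3, -0.5]
gripper_width: 0.439
clock: 27.8
position: [518.9, 199.5, 280.1]
eef_rot: [-179.9, -0.1, 98.3]
ft_force: [-0.1, -0.2, 0.6]
gripper_width: 0.435
clock: 28.0
position: [520.3, 194.3, 280.8]
eef_rot: [-179.9, 0.0, 98.0]
ft_force: [0.2, -1.4, 0.5]
gripper_width: 0.441
now [520.3 194.3 280.8] [-179.9    0.    98. ] turn rad [-0.001  0.001 -0.001] then shift cm in target frame [ 9.79  1.28 18.08] or in current frame [ 9.8   1.3  18.07]
[278  96  28  28 769] ((520.77294921875, 293.2367248535156), (32.16376876831055, 32.955440521240234), 8.104015350341797)
[321 113  28  14 316] ((573.65478515625, 289.88775634765625), (34.167396545410156, 14.007180213928223), 15.13310718536377)
[368 122  27  17 306] ((633.4173583984375, 286.73944091796875), (14.475279808044434, 35.841941833496094), 85.63057708740234)
[267 173  21  22 357] ((516.1089477539062, 201.8169708251953), (24.354276657104492, 25.878114700317383), 7.975723743438721)
[312 180  21  20 340] ((571.8721923828125, 202.32713317871094), (24.97135353088379, 23.714069366455078), 8.519969940185547)
```

View pics/w9.png

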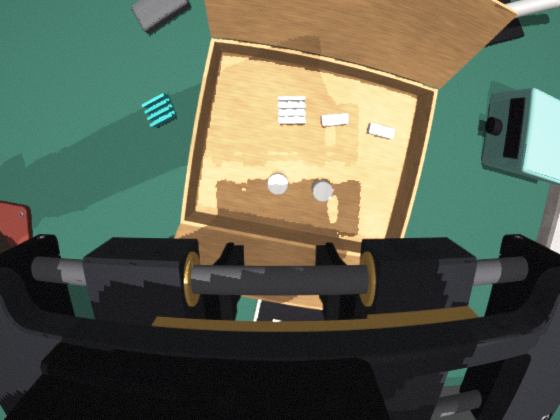

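```bash
python3 -m handwheel '[0.44,1,0.1,0,0,0,0,0.44,2,0.26,0,0,0,0,0.44,2,0.26,1,0,0,0,0.44,2,0.26,2,0,0,0,0.44,1.8,0.26,3,0,0,0,0.44,1,0.14,3,0,0,0,0.44,0,0,3,0,0,0,0.44,0,0,3,0,0,0,0.44,0,0,2,0,0,0,0.44,0,0,1,0,0,0,0.44,0,0,0,0,0,0,0.44,0,0,0,0,0,0]'; python3 -m handwheel '[0.44,0,0,0,0,0,0,0.44,0,0,0,0,0,0]'
python3 - <<'E'
from h import *
plan(519.6,293,33,98)
c=bot.capture("wrist"); cv2.imwrite("pics/w10.png",c["pixels"])
E
```

```text
clock: 29.25
position: [519.8, 294.8, 102.6]
eef_rot: [179.9, -0.0, 98.0]
ft_force: [0.1, -0.1, 0.7]
gripper_width: 0.442
clock: 29.45
position: [520.0, 294.7, 102.8]
eef_rot: [179.9, -0.0, 98.0]
ft_force: [-0.1, 0.3, -0.7]
gripper_width: 0.434
now [520.  294.7 102.8] [179.9  -0.   98. ] turn rad [ 0.002 -0.001  0.   ] then shift cm in target frame [-0.17 -0.06  6.98] or in current frame [-0.17 -0.07  6.98]
```

View pics/w10.png

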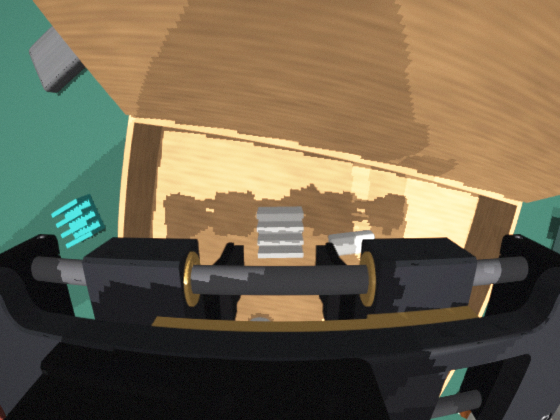

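The second heatsink (columns 257 to 303) is centred and square. Descend and grip.

```bash
python3 -m handwheel '[0.44,-0.15,-0.04,1,0,0,0,0.44,0,0,1.5,0,0,0,0.44,0,0,1.5,0,0,0,0.44,0,0,1.2,0,0,0,0.44,0,0,1.0,0,0,0,0.44,0,0,0.75,0,0,0,0.44,0,0,0,0,0,0,0.44,0,0,0,0,0,0,0.2,0,0,0,0,0,0,0.2,0,0,0,0,0,0,0.2,0,0,0,0,0,0,0.2,0,0,0,0,0,0]' 25; python3 -m handwheel '[0.2,0,0,0,0,0,0,0.2,0,0,0,0,0,0,0.2,0,0,-0.5,0,0,0,0.2,0,0,-1,0,0,0,0.2,0,0,-2,0,0,0,0.2,0,0,-3,0,0,0,0.2,0,0,-3,0,0,0,0.2,0,0,-3,0,0,0,0.2,0,0,-3,0,0,0,0.2,0,0,-3,0,0,0,0.2,0,0,-2,0,0,0,0.2,0,0,0,0,0,0]'
python3 look.py h -82 617
python3 - <<'E'
from h import *
c=bot.capture("wrist"); cv2.imwrite("pics/w11.png",c["pixels"])
plan(615,-107,130,98)
# heatsink in pan location
for n in ["scene","side"]:
    c=bot.capture(n); W=cloud(c); m=(np.hypot(W[...,0]-615,W[...,1]+80)<60)&(W[...,2]>48)&(W[...,2]<60); q=W[m]; print(n,len(q),q.mean(0).round(),q.min(0).round(),q.max(0).round())
E
```

```text
clock: 30.7
position: [519.6, 293.1, 32.7]
eef_rot: [179.9, -0.0, 98.0]
ft_force: [-0.5, -0.3, 4.5]
gripper_width: 0.37
clock: 31.9
position: [520.1, 293.8, 241.0]
eef_rot: [179.7, -0.1, 98.0]
ft_force: [0.0, 0.0, -0.9]
gripper_width: 0.365
scene 195 [616.  -80.8  76.1]
 handle 105 [495.3 -99.8  71.1] yaw 8.9
side 100 [614.6 -78.4  76. ]
now [518.8 292.5 236.5] [-179.9    0.    98. ] turn rad [-0.001  0.     0.   ] then shift cm in target frame [-40.9    3.97  10.65] or in current frame [-40.9    3.96  10.66]
scene 86 [616. -54.  54.] [596. -73.  48.] [635. -35.  59.]
side 91 [614. -52.  55.] [597. -69.  50.] [631. -34.  60.]
```

View pics/w11.png

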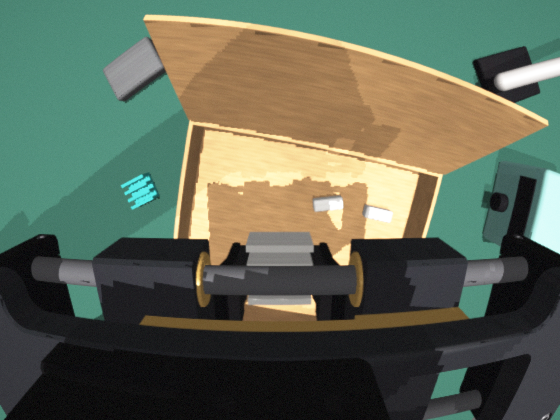

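Held, and the bars are still in the carton. The first heatsink is at (615,-54); the second goes at (615,-107).

```bash
python3 -m handwheel '[0.2,-3.4,0.33,0,0,0,0,0.2,-3.4,0.33,0,0,0,0,0.2,-3.4,0.33,0,0,0,0,0.2,-3.4,0.33,0,0,0,0,0.2,-3.4,0.33,0,0,0,0,0.2,-3.4,0.33,0,0,0,0,0.2,-3.4,0.33,0,0,0,0,0.2,-3.4,0.33,0,0,0,0,0.2,-3.4,0.33,1,0,0,0,0.2,-3.4,0.33,2,0,0,0,0.2,-3.4,0.33,2,0,0,0,0.2,-3.4,0.33,2,0,0,0]';python3 -m handwheel '[0.2,0,0,2,0,0,0,0.2,0,0,1.6,0,0,0,0.2,0,0,0,0,0,0,0.2,0,0,0,0,0,0,0.2,0,0,0,0,0,0,0.2,0,0,0,0,0,0]'
python3 look.py i -82 617
python3 - <<'E'
from h import *
c=bot.capture("wrist"); cv2.imwrite("pics/w12.png",c["pixels"])
plan(615,-107,64,98)
E
```

```text
clock: 33.35
position: [614.9, -106.9, 165.3]
eef_rot: [-179.9, -0.0, 98.0]
ft_force: [0.4, -0.2, 0.7]
gripper_width: 0.367
clock: 33.95
position: [615.9, -105.1, 132.3]
eef_rot: [179.9, 0.0, 98.1]
ft_force: [0.0, 0.8, 0.2]
gripper_width: 0.369
scene 151 [616.2 -80.7  76.1]
 handle 114 [496.4 -99.2  71. ] yaw 8.8
side 141 [614.1 -78.4  76.3]
 handle 156 [493.2 -92.7  69.9] yaw 6.8
now [ 615.6 -105.5  131.7] [179.9   0.   98. ] turn rad [0.001 0.    0.001] then shift cm in target frame [-0.14 -0.08  6.77] or in current frame [-0.14 -0.09  6.77]
```

View pics/w12.png

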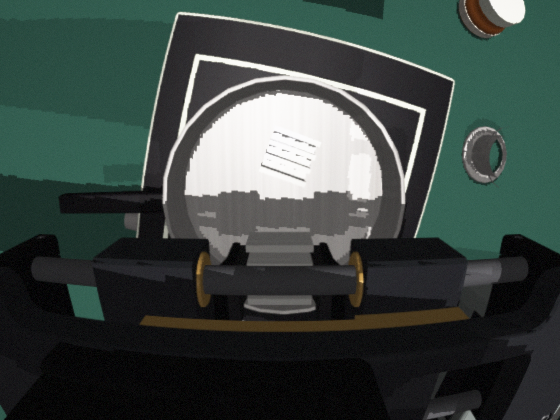

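The pan is still on the square and the first heatsink is at (288,155), clear of the drop position. Lowering and releasing.

```bash
python3 -m handwheel '[0.2,-0.1,-0.1,1,0,0,0,0.2,0,0,1.5,0,0,0,0.2,0,0,1.5,0,0,0,0.2,0,0,1.3,0,0,0,0.2,0,0,0.9,0,0,0,0.2,0,0,0.5,0,0,0,0.2,0,0,0.1,0,0,0,0.2,0,0,0,0,0,0,0.2,0,0,0,0,0,0]'; python3 -m handwheel '[0.42,0,0,0,0,0,0,0.44,0,0,0,0,0,0,0.46,0,0,0,0,0,0,0.46,0,0,0,0,0,0,0.46,0,0,-1,0,0,0,0.46,0,0,-2,0,0,0,0.46,0,0,-3,0,0,0,0.46,0,0,-4,0,0,0,0.46,0,0,-4,0,0,0,0.46,0,0,-4,0,0,0,0.46,0,0,0,0,0,0,0.46,0,0,0,0,0,0]'
python3 look.py j -82 617
python3 - <<'E'
from h import *
for n in ["scene","side"]:
    c=bot.capture(n); W=cloud(c); m=(np.hypot(W[...,0]-615,W[...,1]+80)<65)&(W[...,2]>50)&(W[...,2]<60)
    l,cc,st,ce=cv2.connectedComponentsWithStats(m.astype(np.uint8))
    for i in range(1,l):
        if st[i,4]>20: print(n,W[cc==i].mean(0).round(),st[i,4])
c=bot.capture("wrist"); cv2.imwrite("pics/w13.png",c["pixels"])
plan(502,-96,150,8)
E
```

```text
clock: 35.0
position: [614.7, -106.8, 63.3]
eef_rot: [180.0, 0.0, 98.0]
ft_force: [0.8, 0.1, -0.5]
gripper_width: 0.364
clock: 36.2
position: [615.0, -106.8, 244.8]
eef_rot: [179.8, 0.1, 98.0]
ft_force: [-0.6, 0.4, -0.8]
gripper_width: 0.462
scene 194 [616.  -80.8  76.1]
 handle 107 [495.1 -99.6  70.9] yaw 8.8
side 150 [614.3 -78.2  76.2]
 handle 151 [492.1 -92.8  69.8] yaw 6.8
scene [616. -53.  54.] 76
scene [ 616. -108.   55.] 86
side [ 613. -104.   55.] 91
side [614. -50.  55.] 99
now [ 613.9 -106.7  241.8] [-179.9   -0.    98. ] turn rad [-2.000e-03  1.000e-03  1.571e+00] then shift cm in target frame [-10.93  -2.62   9.18] or in current frame [  2.62 -10.91   9.2 ]
```

View pics/w13.png

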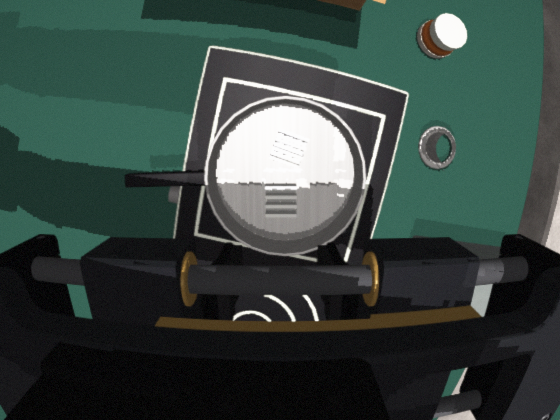

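Both heatsinks lie in the pan at (288,150) and (281,200), and the pan is on the square. Now back to the handle.

```bash
python3 -m handwheel '[0.6,0,0,0,0,0,0.131,0.6,0,0,0,0,0,0.131,0.6,0,0,0,0,0,0.131,0.6,0,0,0,0,0,0.131,0.6,0,0,0,0,0,0.131,0.6,0,0,0,0,0,0.131,0.6,0,0,0,0,0,0.131,0.6,0,0,0,0,0,0.131,0.6,0,0,0,0,0,0.131,0.6,0,0,0,0,0,0.131,0.6,0,0,0,0,0,0.131,0.6,0,0,0,0,0,0.13]'; python3 -m handwheel '[0.6,-2,-0.5,0,0,0,0,0.6,-2.5,-0.6,0,0,0,0,0.6,-2.5,-0.6,1,0,0,0,0.6,-2.3,-0.6,2,0,0,0,0.6,-1.6,-0.3,2,0,0,0,0.6,0,0,2,0,0,0,0.6,0,0,1.2,0,0,0,0.6,0,0,1,0,0,0,0.6,0,0,0,0,0,0,0.6,0,0,0,0,0,0,0.6,0,0,0,0,0,0,0.6,0,0,0,0,0,0]'
python3 - <<'E'
from h import *
c=bot.capture("wrist"); cv2.imwrite("pics/w14.png",c["pixels"])
plan(502,-96,72,8)
E
python3 look.py k -82 617
```

```text
clock: 37.65
position: [614.1, -106.7, 242.1]
eef_rot: [-180.0, 0.1, 7.7]
ft_force: [-0.8, -0.4, -0.6]
gripper_width: 0.599
clock: 38.85
position: [503.4, -96.2, 151.7]
eef_rot: [180.0, -0.1, 8.0]
ft_force: [0.6, -0.1, 0.0]
gripper_width: 0.603
now [503.3 -96.2 151.6] [ 1.8e+02 -1.0e-01  8.0e+00] turn rad [ 0.    -0.001  0.   ] then shift cm in target frame [-0.13 -0.04  7.96] or in current frame [-0.13 -0.04  7.96]
scene 194 [616.4 -80.8  76. ]
 handle 119 [496.1 -98.9  70.5] yaw 8.5
side 224 [614.4 -78.2  76.1]
 handle 157 [494.9 -92.7  69.8] yaw 6.9
```

View pics/w14.png

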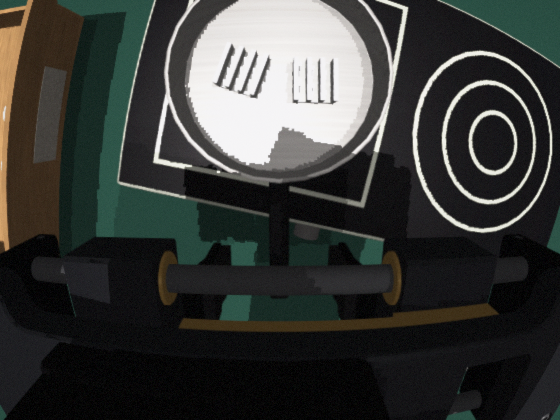

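```bash
python3 -m handwheel '[0.6,-0.1,0,1.5,0,0,0,0.6,0,0,2,0,0,0,0.6,0,0,2,0,0,0,0.6,0,0,1.5,0,0,0,0.6,0,0,1,0,0,0,0.6,0,0,0,0,0,0,0.6,0,0,0,0,0,0,0.2,0,0,0,0,0,0,0,0,0,0,0,0,0,0,0,0,0,0,0,0,0,0,0,0,0,0,0,0,0,0,0,0,0,0]' 45;python3 -m handwheel '[0,0,0,0,0,0,0,0,0,0,0,0,0,0,0,0,0,0,0,0,0,0,-0.06,0.27,0,0,0,0,0,-0.12,0.55,0,0,0,0,0,-0.18,0.82,0,0,0,0,0,-0.18,0.82,0,0,0,0,0,-0.18,0.82,0,0,0,0,0,-0.18,0.82,0,0,0,0,0,-0.18,0.82,0,0,0,0,0,-0.18,0.82,0,0,0,0,0,-0.18,0.82,0,0,0,0]'
python3 look.py l -140 613
```

```text
clock: 40.2
position: [502.0, -96.4, 71.2]
eef_rot: [180.0, -0.0, 8.0]
ft_force: [-0.0, 0.8, 0.1]
gripper_width: 0.232
clock: 41.4
position: [496.9, -163.2, 71.1]
eef_rot: [-180.0, -0.0, 8.1]
ft_force: [0.2, 5.7, 1.5]
gripper_width: 0.16
scene 222 [ 611.  -144.5   76.1]
 handle 39 [ 518.6 -163.9   69.1] yaw 11.9
side 197 [ 608.4 -145.3   76.1]
```

```bash
python3 -m handwheel '[0,-0.12,0.55,0,0,0,0,0,-0.18,0.82,0,0,0,0,0,-0.18,0.82,0,0,0,0,0,-0.18,0.82,0,0,0,0,0,-0.18,0.82,0,0,0,0,0,-0.18,0.82,0,0,0,0,0,-0.18,0.82,0,0,0,0,0,-0.18,0.82,0,0,0,0,0,-0.18,0.82,0,0,0,0,0,-0.18,0.82,0,0,0,0,0,-0.18,0.82,0,0,0,0,0,-0.18,0.82,0,0,0,0]';python3 -m handwheel '[0,-0.18,0.82,0,0,0,0,0,-0.18,0.82,0,0,0,0,0,-0.18,0.82,0,0,0,0,0,-0.15,0.7,0,0,0,0,0,-0.06,0.3,0,0,0,0,0,0,0,0,0,0,0,0,0,0,0,0,0,0,0,0,0,0,0,0,0]'
python3 look.py m -275 600
```

```text
clock: 42.7
position: [489.7, -260.1, 71.1]
eef_rot: [-179.9, -0.0, 8.1]
ft_force: [0.1, 6.3, 4.1]
gripper_width: 0.151
clock: 43.5
position: [486.8, -296.2, 71.1]
eef_rot: [180.0, -0.0, 8.0]
ft_force: [1.4, 3.2, 2.8]
gripper_width: 0.153
scene 257 [ 600.9 -278.3   76.1]
 handle 44 [ 508.5 -297.4   70. ] yaw 11.7
side 175 [ 598.5 -275.9   76.2]
 handle 42 [ 496.2 -286.5   67.5] yaw 5.9
```

View pics/scene_m.png

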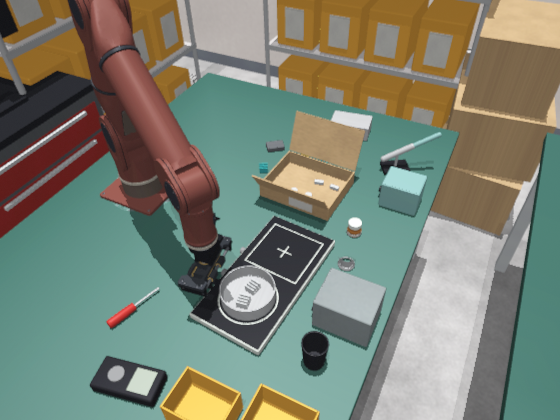

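The pan is 3 mm short of the rings' centre, with both heatsinks in it. I'll nudge it, release and retreat.

```bash
python3 -m handwheel '[0,0,0.15,0,0,0,0,0,0,0.15,0,0,0,0,0,0,0,0,0,0,0,0,0,0,0,0,0,0]'; python3 -m handwheel '[0.3,0,0,0,0,0,0,0.5,0,0,0,0,0,0,0.5,0,0,0,0,0,0,0.5,0,0,-1,0,0,0,0.5,0,0,-2,0,0,0,0.5,0,0,-3,0,0,0,0.5,0,0,-4,0,0,0,0.5,0,0,-4,0,0,0,0.5,0,0,-4,0,0,0,0.5,0,0,-3,0,0,0,0.5,0,0,0,0,0,0,0.5,0,0,0,0,0,0]'
python3 look.py n -278 600
python3 -c "
from h import *
plan(548,40,280,86.8)"
```

```text
clock: 44.0
position: [487.1, -298.2, 71.1]
eef_rot: [-179.9, 0.0, 8.1]
ft_force: [-1.5, 7.7, 5.6]
gripper_width: 0.151
clock: 45.2
position: [487.2, -299.6, 282.0]
eef_rot: [179.9, -0.1, 8.0]
ft_force: [0.5, 0.0, -0.3]
gripper_width: 0.499
scene 254 [ 601.1 -279.4   76. ]
 handle 160 [ 479.6 -301.5   70.6] yaw 10.3
side 157 [ 598.9 -277.    76.1]
 handle 122 [ 481.5 -294.1   69.8] yaw 8.3
now [ 486.6 -299.2  280.1] [-1.799e+02  1.000e-01  8.000e+00] turn rad [-2.000e-03  1.000e-03 -1.375e+00] then shift cm in target frame [3.421e+01 4.240e+00 1.000e-02] or in current frame [ 1.080e+01 -3.273e+01  3.000e-02]
```

The pan is 2 mm from the rings' centre. Now the flaps. I'll check the space behind the carton and position the closed fingers outside the narrow flap.

```bash
python3 -m handwheel '[0,0,0,0,0,0,-0.125,0,0,0,0,0,0,-0.125,0,0,0,0,0,0,-0.125,0,0,0,0,0,0,-0.125,0,0,0,0,0,0,-0.125,0,0,0,0,0,0,-0.125,0,0,0,0,0,0,-0.125,0,0,0,0,0,0,-0.125,0,0,0,0,0,0,-0.125,0,0,0,0,0,0,-0.125,0,0,0,0,0,0,-0.125]' 30; python3 -m handwheel '[0,3.1,0.38,0,0,0,0,0,3.1,0.38,0,0,0,0,0,3.1,0.38,0,0,0,0,0,3.1,0.38,0,0,0,0,0,3.1,0.38,0,0,0,0,0,3.1,0.38,0,0,0,0,0,3.1,0.38,0,0,0,0,0,3.1,0.38,0,0,0,0,0,3.1,0.38,0,0,0,0,0,3.1,0.38,0,0,0,0,0,3.1,0.42,0,0,0,0,0,0,0,0,0,0,0]'; python3 -m handwheel '[0,0,0,0,0,0,0,0,0,0,0,0,0,0]'
python3 - <<'E'
from h import *
for n in ["scene","side"]:
    c=bot.capture(n); W=cloud(c); z=W[...,2];x=W[...,0];y=W[...,1]
    m=(x>430)&(x<670)&(y>430)&(y<620)&(z>35)&(z<400); q=W[m]; print(n,len(q), q.min(0).round() if len(q) else 0,q.max(0).round() if len(q) else 0)
    m=(x>690)&(x<900)&(y>0)&(y<350)&(z>15)&(z<100); q=W[m]; print(n,len(q), q.min(0).round() if len(q) else 0,q.max(0).round() if len(q) else 0)
plan(548,65,125,86.8)
E
```

```text
clock: 46.4
position: [486.5, -299.0, 279.5]
eef_rot: [-179.9, -0.1, 87.1]
ft_force: [0.7, 0.3, -0.8]
gripper_width: 0.005
clock: 47.6
position: [547.8, 43.9, 279.7]
eef_rot: [-179.9, -0.1, 87.2]
ft_force: [0.7, 0.9, -0.1]
gripper_width: 0.003
clock: 47.8
position: [548.1, 37.5, 280.2]
eef_rot: [-179.9, 0.0, 86.7]
ft_force: [0.6, -0.8, -0.9]
gripper_width: 0.005
scene 45 [492. 605.  37.] [645. 620.  67.]
scene 1110 [690.   0.  15.] [900. 350. 100.]
side 0 0 0
side 1585 [693.   0.  15.] [900. 350. 100.]
now [548.2  37.4 280.7] [-180.     0.    86.7] turn rad [-0.001  0.    -0.002] then shift cm in target frame [ 2.76 -0.17 15.57] or in current frame [ 2.76 -0.17 15.57]
```

```bash
python3 -m handwheel '[0,1.3,0,2,0,0,0,0,1.4,0,2,0,0,0,0,0,0,2.5,0,0,0,0,0,0,2.5,0,0,0,0,0,0,2.5,0,0,0,0,0,0,2,0,0,0,0,0,0,1.3,0,0,0,0,0,0,0.7,0,0,0,0,0,0,0,0,0,0,0,0,0,0,0,0,0]'; python3 -m handwheel '[0,1,0,0,0,0,0,0,1.2,0,0,0,0,0,0,1.2,0,0,0,0,0,0,1.2,0,0,0,0,0,0,1.2,0,0,0,0,0,0,1.2,0,0,0,0,0,0,1.2,0,0,0,0,0,0,1.2,0,0,0,0,0,0,1.2,0,0,0,0,0,0,1,0,0,0,0,0,0,0.5,0,0,0,0,0,0,0,0,0,0,0,0]'
python3 - <<'E'
from h import *
c=bot.capture("side"); cv2.imwrite("pics/s1.png",c["pixels"])
plan(548,200,85,86.8)
E
```

```text
clock: 48.9
position: [550.4, 65.7, 126.9]
eef_rot: [179.9, -0.0, 86.8]
ft_force: [0.2, -0.3, -1.2]
gripper_width: 0.003
clock: 50.1
position: [556.5, 187.7, 126.1]
eef_rot: [-180.0, -0.0, 86.9]
ft_force: [-0.6, 0.1, -0.3]
gripper_width: 0.004
now [556.6 186.9 126. ] [-180.    -0.    86.8] turn rad [-0. -0.  0.] then shift cm in target frame [ 1.26 -0.93  4.1 ] or in current frame [ 1.26 -0.93  4.11]
```

View pics/s1.png

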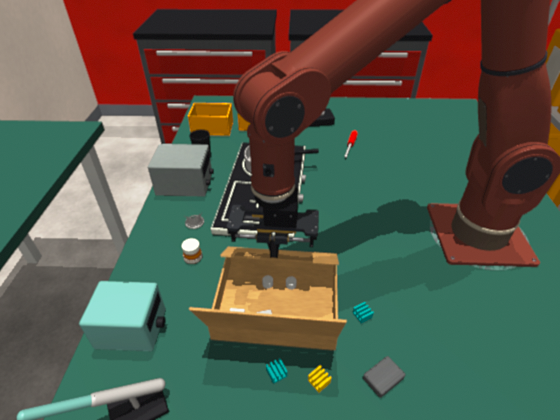

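The narrow flap is folded inward to about 40°. Pressing it down now.

```bash
python3 -m handwheel '[0,0,0,0.5,0,0,0,0,0,0,0.6,0,0,0,0,0,0,0.6,0,0,0,0,0,0,0.6,0,0,0,0,0,0,0.6,0,0,0,0,0,0,0.5,0,0,0,0,0,0,0.4,0,0,0,0,0,0,0.25,0,0,0,0,0,0,0,0,0,0,0,0,0,0,0,0,0]'
python3 - <<'E'
from h import *
for n in ["scene","side"]:
    c=bot.capture(n); W=cloud(c); px=c["pixels"].astype(int); z=W[...,2];x=W[...,0];y=W[...,1]
    cv2.imwrite(f"pics/{n}_o.png",c["pixels"])
    for a,b in [(430,500),(600,670)]:
        m=(px[...,2]>px[...,0]+25)&(x>a)&(x<b)&(y>140)&(y<225)&(z>45)&(z<120); q=W[m]
        if len(q)>10: p=np.polyfit(q[:,1],q[:,2],1); print(n,len(q),p, 'y range',q[:,1].min(),q[:,1].max(),'z',q[:,2].mean())
E
```

```text
clock: 51.15
position: [556.7, 186.5, 85.6]
eef_rot: [-180.0, 0.0, 86.8]
ft_force: [-0.4, -0.0, -0.4]
gripper_width: 0.005
scene 321 [3.32474094e-02 5.25587540e+01] y range 140.18138798372522 223.5530040588158 z 58.46540728674938
scene 296 [-1.51603222e-02  6.16489710e+01] y range 140.16673151650036 219.07095211832018 z 58.975516971687505
side 750 [-3.75671882e-03  6.00681300e+01] y range 141.70299622966655 224.3895311246246 z 59.36630780394779
side 666 [3.65895689e-04 5.93962807e+01] y range 140.07032538898008 215.64873736566113 z 59.462195773920115
```

View pics/side_o.png

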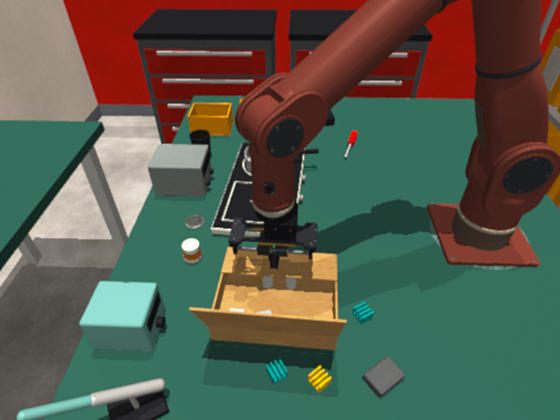

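The narrow flap is flat: level at z of about 59. Going up and over, behind the wide flap.

```bash
python3 -m handwheel '[0,0,0,-1,0,0,0,0,0,0,-2,0,0,0,0,0,0,-3,0,0,0,0,0,0,-4,0,0,0,0,0,0,-4,0,0,0,0,0,0,-4,0,0,0,0,0,0,-3.5,0,0,0,0,1.5,-0.1,0,0,0,0,0,3,-0.1,0,0,0,0,0,3,-0.1,0,0,0,0,0,3,-0.1,0,0,0,0,0,3,-0.1,0,0,0,0]'; python3 -m handwheel '[0,3,-0.1,0,0,0,0,0,3,-0.1,0,0,0,0,0,3,0,0,0,0,0,0,2.5,0,0,0,0,0,0,1.5,0,0,0,0,0,0,0,0,0,0,0,0,0,0,0,0,0,0,0,0,0,0,0,0,0,0]'
python3 - <<'E'
from h import *
plan(548,455,175,86.8)
c=bot.capture("side"); cv2.imwrite("pics/s2.png",c["pixels"])
E
```

```text
clock: 52.45
position: [558.9, 323.0, 300.9]
eef_rot: [180.0, -0.0, 86.8]
ft_force: [0.2, 1.2, 0.8]
gripper_width: 0.004
clock: 53.25
position: [565.0, 450.4, 300.8]
eef_rot: [180.0, 0.0, 86.7]
ft_force: [0.3, -0.3, -0.4]
gripper_width: 0.006
now [565.  450.4 300.8] [180.    0.   86.7] turn rad [ 0.001  0.    -0.001] then shift cm in target frame [ 0.36 -1.72 12.58] or in current frame [ 0.37 -1.73 12.58]
```

View pics/s2.png

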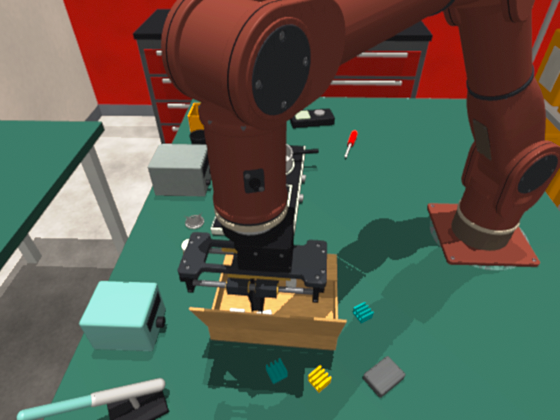

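```bash
python3 -m handwheel '[0,0.4,-0.9,1,0,0,0,0,0,-0.8,2,0,0,0,0,0,0,2.5,0,0,0,0,0,0,2.5,0,0,0,0,0,0,1.8,0,0,0,0,0,0,1.2,0,0,0,0,0,0,0,0,0,0,0,0,0,0,0,0,0]'; python3 -m handwheel '[0,-1,0,0,0,0,0,0,-1.7,0,0,0,0,0,0,-1.7,0,0,0,0,0,0,-1.7,0,0,0,0,0,0,-1.7,0,0,0,0,0,0,-1.7,0,0,0,0,0,0,-1.7,0,0,0,0,0,0,-1.7,0,0,0,0,0,0,-1.7,0,0,0,0,0,0,-1.7,0,0,0,0,0,0,-1.7,0,0,0,0,0,0,-1.2,0,0,0,0,0]'
python3 - <<'E'
from h import *
plan(548,262,190,86.8)
c=bot.capture("side"); cv2.imwrite("pics/s3.png",c["pixels"])
E
```

```text
clock: 54.1
position: [548.2, 456.4, 191.6]
eef_rot: [180.0, -0.0, 86.8]
ft_force: [-0.1, -0.1, 0.4]
gripper_width: 0.005
clock: 55.3
position: [537.1, 262.8, 190.6]
eef_rot: [180.0, 0.0, 86.7]
ft_force: [0.1, 1.1, 0.1]
gripper_width: 0.006
now [537.1 262.8 190.6] [180.    0.   86.7] turn rad [ 0.     0.    -0.001] then shift cm in target frame [-0.02  1.09  0.06] or in current frame [-0.02  1.09  0.06]
```

View pics/s3.png

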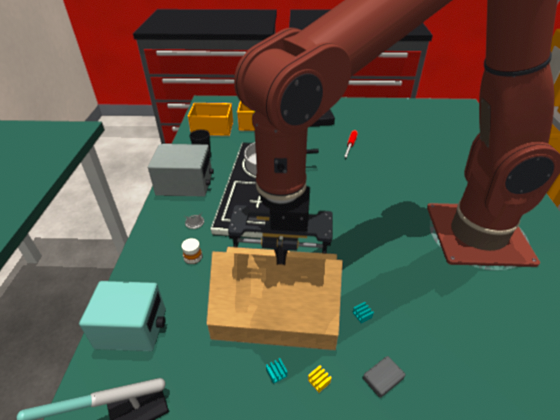

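The wide flap is at about 44° and the fingers are on top of it. Pressing down.

```bash
python3 -m handwheel '[0,0,0,0.6,0,0,0,0,0,0,1,0,0,0,0,0,0,1.2,0,0,0,0,0,0,1.2,0,0,0,0,0,0,1.2,0,0,0,0,0,0,1.2,0,0,0,0,0,0,1.2,0,0,0,0,0,0,0.9,0,0,0,0,0,0,0.7,0,0,0,0,0,0,0.5,0,0,0,0,0,0,0.3,0,0,0,0,0,0,0,0,0,0,0]'; python3 -m handwheel '[0,-0.7,0,0.1,0,0,0,0,-0.7,0,0.1,0,0,0,0,-0.6,0,0,0,0,0,0,0,0,0,0,0,0]'
cat > fl.py <<'E'
from h import *
import sys
for n in ["scene","side"]:
    c=bot.capture(n); W=cloud(c); px=c["pixels"].astype(int); z=W[...,2];x=W[...,0];y=W[...,1]
    cv2.imwrite(f"pics/{n}_{sys.argv[1]}.png",c["pixels"])
    for nm,a,b in [("small",140,200),("wide",215,350)]:
        m=(px[...,2]>px[...,0]+25)&(x>425)&(x<670)&(y>a)&(y<b)&(z>40)&(z<150); q=W[m]
        if len(q)>10: p=np.polyfit(q[:,1],q[:,2],1); print(n,nm,len(q),p.round(4),'z',q[:,2].mean().round(1),q[:,2].max().round(1))
E
python3 fl.py p; python3 -c "
from h import *
plan(548,240,89,86.8)"
```

```text
clock: 55.75
position: [536.0, 244.1, 188.5]
eef_rot: [-180.0, 0.0, 86.8]
ft_force: [0.3, 0.3, -0.5]
gripper_width: 0.004
scene small 872 [ 0.0629 47.7163] z 58.3 66.6
scene wide 102 [-0.0902 83.3102] z 56.4 136.6
side small 391 [4.08000e-02 5.33428e+01] z 59.4 64.1
side wide 6836 [ -0.8802 380.6232] z 110.8 150.0
now [535.8 245.1 188.5] [-180.    -0.    86.8] turn rad [-0. -0. -0.] then shift cm in target frame [-0.44  1.24  9.95] or in current frame [-0.44  1.24  9.95]schema error: expected a multiple of 7 numbers
```

The first call was refused for a miscounted row, so only the small -y move ran. The flap stands at 41° with its edge under the tip. I'll move back +y above the flap face and then press.

```bash
python3 -m handwheel '[0,0,0,-1,0,0,0, 0,1.2,0,0,0,0,0, 0,1.3,0,0.5,0,0,0, 0,0,0,1.5,0,0,0, 0,0,0,1.5,0,0,0, 0,0,0,1.5,0,0,0, 0,0,0,1.5,0,0,0, 0,0,0,1.5,0,0,0, 0,0,0,1,0,0,0, 0,0,0,0.7,0,0,0, 0,0,0,0.5,0,0,0, 0,0,0,0.3,0,0,0]'; python3 -m handwheel '[0,0,0,0.3,0,0,0, 0,0,0,0.2,0,0,0, 0,0,0,0,0,0,0, 0,0,0,0,0,0,0]'
python3 fl.py q; python3 -c "
from h import *
plan(548,240,89,86.8)"
```

```text
clock: 57.05
position: [537.4, 269.8, 93.4]
eef_rot: [180.0, -0.0, 86.8]
ft_force: [-0.5, -0.4, 0.4]
gripper_width: 0.009
clock: 57.45
position: [537.5, 270.0, 89.5]
eef_rot: [180.0, -0.0, 86.8]
ft_force: [-1.9, -0.7, 4.8]
gripper_width: 0.005
scene small 858 [ 0.0613 48.0659] z 58.4 68.7
scene wide 1420 [-5.75000e-02  8.21259e+01] z 66.5 150.0
side small 232 [4.60000e-03 5.88737e+01] z 59.7 63.1
side wide 4924 [-6.80000e-03  6.70822e+01] z 65.1 149.9
now [537.5 269.9  89.4] [180.   -0.   86.8] turn rad [ 0.001 -0.    -0.   ] then shift cm in target frame [-2.93  1.21  0.04] or in current frame [-2.93  1.21  0.04]
```

View pics/side_q.png

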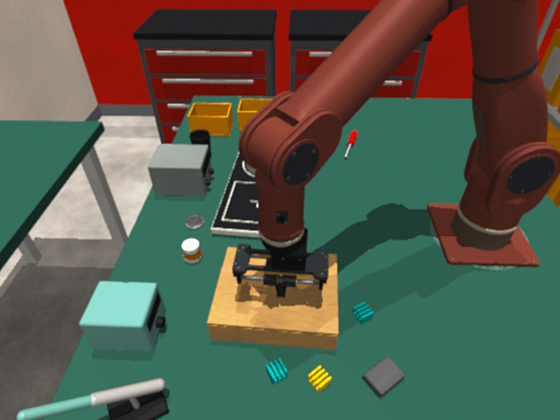

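The wide flap is flat, with about 5 N of contact. Retreating upward and checking everything.

```bash
python3 -m handwheel '[0,0,0,-1,0,0,0, 0,0,0,-2,0,0,0, 0,0,0,-3,0,0,0, 0,0,0,-4,0,0,0, 0,0,0,-4,0,0,0, 0,0,0,-4,0,0,0, 0,0,0,-4,0,0,0, 0,0,0,-2,0,0,0, 0,0,0,0,0,0,0, 0,0,0,0,0,0,0, 0,0,0,0,0,0,0]'
python3 fl.py r; python3 look.py r2 -278 600
python3 - <<'E'
from h import *
for n in ["scene","side"]:
    c=bot.capture(n); W=cloud(c); m=(np.hypot(W[...,0]-600,W[...,1]+279)<65)&(W[...,2]>50)&(W[...,2]<60)
    l,cc,st,ce=cv2.connectedComponentsWithStats(m.astype(np.uint8))
    for i in range(1,l):
        if st[i,4]>20: print(n,W[cc==i].mean(0).round(),st[i,4])
E
```

```text
clock: 58.65
position: [536.9, 269.6, 327.6]
eef_rot: [-179.9, 0.0, 86.8]
ft_force: [0.1, -0.9, -1.0]
gripper_width: 0.005
scene small 871 [ 0.0578 48.6758] z 58.4 70.2
scene wide 1614 [-1.80000e-03  6.44739e+01] z 64.0 73.3
side small 1876 [7.5000e-03 5.8209e+01] z 59.5 64.0
side wide 5782 [-1.30000e-03  6.46724e+01] z 64.3 68.8
scene 252 [ 601.2 -279.6   76. ]
 handle 127 [ 481.  -301.3   71. ] yaw 10.2
side 51 [ 598.8 -277.1   76.3]
 handle 23 [ 444.8 -298.8   69.7] yaw 8.0
scene [ 600. -252.   55.] 83
scene [ 601. -305.   54.] 108
```

View pics/scene_r2.png

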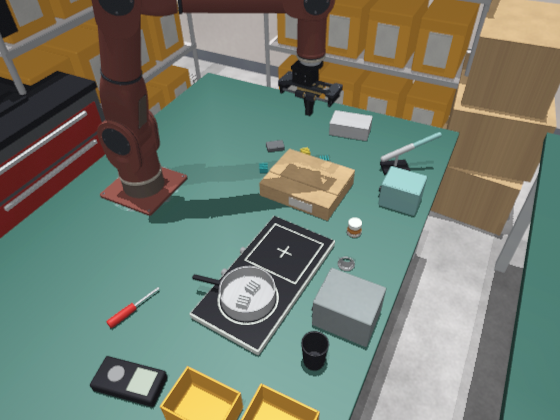

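The carton is shut flat, and the pan is centred on the rings with both heatsinks at (253,288) and (243,301). The bystanders look undisturbed and the arm is clear. Handing in.

```bash
python3 -c "
from bench import bot
print(bot.job_done(), bot.sense()['clock'])"
```

```text
the job is handed in; nothing more can be done
the job is handed in; nothing more can be done
```

I finished the job and handed it in at about 59 s on the clock. `job_done` gives no verdict, so I can't confirm a pass.

**What I did:**
- I slid the pan by its handle to the square and put the first heatsink in it.
- The pan was then knocked about 34 mm towards the robot. I slid it back to the square before adding the second heatsink.
- Only two heatsinks were in the carton. I slid the loaded pan back to the rings, folded the narrow flap flat, then the wide flap flat over it.

**Last checks:**
- **Pan:** it stands about 2 mm from the rings' centre (the two cameras differ by about 2.5 mm).
- **Heatsinks:** both lie in the pan, about 27 mm from its centre, with their tops well below the rim. The last depth check found them in the scene view only, because the arm hid the pan from the side camera.
- **Flaps:** both are flat. The wide flap's top is level at about 64 mm. For the narrow flap the side view gave level at 59 mm, but the scene view showed a slope of about 0.06 rad because its window also caught the wide flap's edge.
- **Spacers and bars:** I last saw them as the flaps were being closed and did not see inside once the carton was shut. I may have brushed one bar while gripping the second heatsink.
- **Bystanders:** I judged these by eye only, and they look unmoved in the last scene view.

**Problems along the way:**
- One flap-pressing call was refused because I miscounted its rows. The small move after it still ran, so I repositioned over the flap and pressed it again.
- While I slid the pan back after the knock, the wrist force briefly read about 13 N upward and 11 N sideways. I didn't find the cause.

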